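Pin the air cylinder's fork to the ball-valve handle

ROBOT

A 7-joint arm with a two-finger parallel gripper is mounted at the origin on the work surface. World frame = base frame: x ahead of the robot, y to its left, z up, the work surface at z = 0. Lengths are in m, angles in rad, forces in N, time in s.
With the tool pointing down it reaches from about 0.35 to 0.9 m from the base axis. Payload 8.1 kg.
Tool frame: the origin (TCP) lies at the very end of the fingers, on their centre line; the grasp point (between the pads) lies 19 mm behind it; z points along the fingers, y is the direction in which the jaws open and shut (so a half turn about z gives the same grasp; the last joint's range is limited). The gripper opens to 92 mm and grips with 3 to 60 N. Pads are 19 mm wide; open, the fingers measure 130 mm over their backs; the gripper's body (75 mm by 190 mm) begins 47 mm behind the grasp point.
Start: joints at [1.213, 0.434, 0.025, 1.573, -0.012, 1.134, -0.075], TCP at [0.158, -0.605, 0.227] pointing down, gripper open.
Joint ranges: [-2.62, 2.62], [-0.44, 2.09], [-1.27, 1.32], [0.08, 2.57], [-1.32, 4.46], [0.12, 2], [-2.74, 2.74]. Speed limits (rad/s): [2.22, 2.22, 3.01, 3.01, 3.14, 3.14, 3.14].

INTERFACE

Orientations are given as a unit quaternion [w, x, y, z].
In Python, from rig import ctrl gives the robot as it stands. The module is installed in compiled form; this text tells all that it offers.
- The arm moves only by the tool drive_tool, never from a script. Its argument "plan" is a list of rows, each an object of numbers: "claw": the closure, from 0 (fully open) to 1 (shut); "dx", "dy", "dz": the shift along the tool's x, y, z in m; "roll": the turn about the tool's z in degrees. A call has 1 to 5 rows; each row shifts and turns the pose as measured when the row begins, along the tool's axes as they then stand; what a row does not reach is not made up. A row lasts 1/12 s, in which the tool goes at most 41.7 mm and 7.16 degrees, less where a joint would pass 70% of its speed; a pose out of reach is approached as far as the arm can. A call with a gripper value outside its range is refused whole. The fingers move at their own pace and stop on an object; "squeeze" is the grip in N (left out, the last holds). Time passes only in rows, so rows that do not move let the fingers close. It gives the time, the measured TCP pose, the force and the opening at its end, in the units of the state.
- ctrl.get_obs(): the state, without advancing time (a new reading comes with each control period).
- ctrl.read_camera(name): name is "side" or "top"; returns a dict with "image" (384x512x3 uint8, red, green, blue), "camera_matrix" (3x3 intrinsics, pixels), "k1" (the pictures are not rectified: a ray, as slopes to the right and down, at radius r is drawn at 1 + k1 r^2 times it, then the intrinsics apply), "R" (3x3) and "t" (3): a world point X has camera coordinates R X + t. Camera axes: x right, y down, z forward; pixel columns grow to the right and rows downward; lengths in m; the calibration is good to about 2 mm. A picture is of the moment at which its call begins. There is no depth.
- ctrl.finish_job(): hands the job in, once; it reports no verdict.
Trained networks look in a picture, given as the dict that the camera call returned (one of the last four; its "shot" number tells which), for a name from the list of things; names that differ only in an ending like _2 or _b are one class to them, and where a whole thing is asked for, a point or a joint stands for the part that bears it (a point fixed in the world has none). Each returns a list of dicts, best first, with "p" (0 to 1); they miss things now and then, are a little off and sometimes report something else, mostly with a low value. They report only what shows in the picture. A call takes as long as a camera call.
- ctrl.spot_in(picture, target): "extent" ([centre column, centre row, width, height] in pixels, round what is visible of it).
- ctrl.silhouettes(picture, target): "region" (384x512 bool, what is visible of it) and "extent" ([centre column, centre row, width, height] in pixels, round what is visible of it).
The state is a dict: "time_s": time; "q": joint angles; "qvel": joint speeds; "joint_efforts": joint torques, N m; "eef_pos": TCP position; "orientation": TCP orientation; "wrist_force": force on the tool from outside, world axes, zero at the start; "ft_torque": the same for the moment, N m; "opening": finger opening in m.
Only numpy, scipy, OpenCV 4.12 (cv2) and the standard library are available. Lean on these libraries where they do the work, as an engineer would, in place of code of your own. Each camera call takes 0.05 s, during which the arm holds its last target.

TASK

Couple the air cylinder to the ball valve: swing the blue valve handle round until the steel eye plate on its end lies between the two ears of the cylinder's fork, then take the red-knobbed clevis pin from the grey block and pass it down through the upper ear, the eye and the lower ear until its head sits flush on the fork, and let go. The eye plate is bolted on by hand and rarely stands quite straight, so find the eye by feel, shifting the fork or the handle until the pin drops through; never force the pin, and leave the other pins and everything else on the bench alone.

Things in the scene. Friction and masses are not known exactly. Their poses are not given: they have to be found in the camera images.
- rig: Fixed valve skid: aluminium base plate 250 x 360 x 12 mm (x -110..+140, y -120..+240 from the origin) with ball valve and vented air cylinder. Origin on the bench top, z up. The cylinder (48 x 48 mm section, top at z 104, two fittings on it to z 121) lies parallel to y at x = -42, y = +94..+222; its rod comes out to -y. All other fixed parts are lower than z 65.
- stem (a point): The valve stem's vertical axis, about which the handle turns: rig x = +76, y = 0; the point is 65 mm above the bench. The handle's hub there is 30 mm across, its nut reaches 89 mm above the bench.
- handle (a joint): Valve handle, rad: 0 points along the rig's -x, straight across the fork's line; starts negative (swung out to the rig's -y); growing values swing its end to the rig's +y into the fork's mouth (clockwise from above). Range -1.0 to 0.3. Stiff, about 0.7 N m, stays where left.
- handle_grip (a point): Point on the blue handle bar's centre line, 45 mm from the stem axis, 70 mm above the bench. The bar is 20 mm wide, 10 mm thick, underside 65 and top 75 mm above the bench; it can be gripped from above or pushed from the side between 30 and 60 mm from the stem axis. x axis points along the bar to the stem.
- plate_bolt (a point): The one bolt, on the handle's centre line 75 mm from the stem axis, that clamps the steel eye plate (76 x 42 x 10 mm, underside 75 and top 85 mm above the bench) on the handle's end. The eye is a slot through the plate centred 45 mm beyond the bolt, 13.5 mm wide across the plate, 22 mm long along it. Bolt head top 92 mm above the bench.
- eye_straight (a point): The point 120 mm from the stem axis on the handle's centre line, 80 mm above the bench: the eye's middle if the plate stood straight. Clamped by hand, the plate is really turned up to 0.27 rad either way on its bolt (it does not slip in use), so the true eye lies up to 12 mm to either side, across the handle; its turn is not measured.
- fork: Steel fork on the cylinder rod; slides by hand along the rig's y, up to 30 mm either way of the rig's y = 0 (about 3 N friction, stays where left). Origin: on the vertical pin-hole axis (rig x = -42), on the upper ear's top face, 95 mm above the bench; axes as the rig's. Two level ears 30 mm wide (x), from y = -16 (open mouth) to +34 (solid root); hole 13.5 mm diameter through both.
- fork_gap (a point): On the pin-hole axis, middle of the fork's gap, 80 mm above the bench. Upper ear 87..95 mm, gap 73..87, lower ear 65..73 mm above the bench. The eye plate, once between the ears, has its top face 10 mm and its underside 20 mm below the upper ear's top face.
- pin: The clevis pin to use: red round knob; steel shank 12 mm diameter, 38 mm long, nose tapering to 10 mm over the last 4 mm. Origin: on the axis at the shoulder under the head; z up along the axis. The head (collar and knob, 22 mm diameter) reaches 24 mm above the shoulder. About 60 g. Stands upright in a hole of the grey block, shoulder on the block's top.
- pin_block: Fixed grey drilled block 64 x 170 x 50 mm, origin at the centre of its underside; three vertical 14 mm holes in a row along its y axis, 55 mm apart (y = -55, 0, +55), holding the three pins in any order, shoulders 50 mm above the bench.
- pin_short: Bystander: black-knobbed pin of the same head but only 20 mm long. Origin at its shoulder. Leave in the block.
- pin_thin: Bystander: yellow-knobbed pin of the same head, shank only 8 mm thick. Origin at its shoulder. Leave in the block.
- beaker: Bystander: glass beaker 70 mm across, 95 mm high, origin at the centre of its underside.
- amber_bottle: Bystander: amber reagent bottle 68 mm across, 150 mm high, origin at the centre of its underside.
- wrench: Bystander: 180 mm wrench lying on the bench, origin at its middle.
- reagent_jar: Bystander: white jar with a blue cap, 60 mm across, 75 mm high, origin at the centre of its underside.
- screwdriver: Bystander: 190 mm screwdriver lying on the bench, origin at its middle.

How it is judged:
On the way:
1. the handle has been swung so that the eye plate's end lies between the fork's ears (its straight-eye point within 18 mm of the fork's hole axis) (horizontal distance between eye_straight and fork below 0.018 m), for 0.2 s.
At the end, for the whole second after the job is handed in: The red pin stands through the upper ear, the eye and the lower ear: its shoulder within 2.5 mm of the fork's top face, its axis within 3 mm and 0.08 rad of the hole's axis and within 14.3 mm of the straight-eye point (which holds only with the pin in the eye), at rest and released (z of pin in the frame of fork below 0.0025 m and horizontal distance between pin and fork below 0.003 m and angle between the z axis of pin and the z axis of fork, either way round below 0.08 rad and horizontal distance between pin and eye_straight below 0.0143 m and linear speed of pin below 0.01 m/s and contact force between pin and the fingers below 0.1 N); the robot touches nothing.
It fails at once if the pin was forced: pressed on the skid, fork or eye plate with more than 40 N (contact force between pin and rig above 40 N).
It fails at once if another pin was taken or disturbed by more than 15 mm (distance of any of pin_short, pin_thin from where it was at the start of the episode above 0.015 m).
It fails at once if a bystander on the bench was moved by more than 30 mm (distance of any of beaker, amber_bottle, wrench, reagent_jar, screwdriver from where it was at the start of the episode above 0.03 m).
It also fails if it takes over 67 s, if anything falls off the work surface, if the arm or the gripper's body presses on something with over 40 N, if the wrist force passes 120 N, or if a joint passes its speed limit or range.

## Working session

There is one attempt and no reset: what is moved stays moved. The work goes in short steps, Python scripts to look and compute and a tool call to move; the robot and the scene stay as the last step left them, time stands still between calls to the robot, and variables do not carry over. Pictures are saved under pics/ and viewed, and the job is handed in when it is done.

Besides the shell and the picture viewer there is one more tool, called after "Emit:" by a JSON object that holds its "api" and its "payload", one argument or row to a line. drive_tool: Moves the arm, as the interface text tells. Its arguments: {"type":"object","properties":{"plan":{"type":"array"},"squeeze":{"type":"number"}},"required":["plan"]}

```bash
mkdir -p pics; ls
cat > h.py <<'E'
from rig import ctrl
import numpy as np, cv2
def save(p,n): cv2.imwrite('pics/'+n,cv2.cvtColor(p['image'],cv2.COLOR_RGB2BGR))
def proj(p,X):
    X=np.atleast_2d(X); c=X@np.array(p['R']).T+np.array(p['t'])
    s=c[:,:2]/c[:,2:]; r2=(s**2).sum(1,keepdims=True); s=s*(1+p['k1']*r2)
    K=np.array(p['camera_matrix']); return np.c_[s[:,0]*K[0,0]+K[0,2]+K[0,1]*s[:,1], s[:,1]*K[1,1]+K[1,2]]
def ray(p,u,v):
    K=np.array(p['camera_matrix']); d=np.array([(u-K[0,2])/K[0,0],(v-K[1,2])/K[1,1]]); s=d.copy()
    for _ in range(30): s=d/(1+p['k1']*(s@s))
    R=np.array(p['R']);return -R.T@np.array(p['t']), R.T@np.array([s[0],s[1],1])
def atz(p,u,v,z):
    o,d=ray(p,u,v); return o+d*(z-o[2])/d[2]
E
python3 - <<'E'
from h import *
print(ctrl.get_obs())
for n in ['top','side']:
    p=ctrl.read_camera(n); save(p,n+'0.png'); print(n,p['camera_matrix'],p['k1'],p['R'],p['t'])
    for t in ['pin','pin_block','pin_short','pin_thin','fork','handle','plate_bolt','rig','beaker','amber_bottle','reagent_jar','wrench','screwdriver']:
        print(t,[(round(d['p'],2),np.round(d['extent'],1).tolist()) for d in ctrl.spot_in(p,t)[:2]])
E
```

```text
pics
{'time_s': 0.0, 'q': array([ 1.21340217,  0.43521356,  0.02495494,  1.57408535, -0.01164208,
        1.1339911 , -0.07510718]), 'qvel': array([-6.82201198e-04,  1.00305096e-03, -1.73797097e-03,  7.97268144e-04,
        1.80840328e-03,  1.92154101e-05,  6.92045687e-04]), 'joint_efforts': array([ 8.27242711e-04, -6.67857385e+01,  9.85320881e-01, -3.14464581e+01,
       -6.04661275e-02,  4.30082367e-02,  1.68421166e-04]), 'eef_pos': array([ 0.15737048, -0.6043413 ,  0.22595514]), 'orientation': array([-7.62448262e-04,  9.91900639e-01,  1.27013857e-01, -1.45755245e-04]), 'wrist_force': array([ 0.14895204,  0.49305437, -0.15040399]), 'ft_torque': array([-0.04164949,  0.0302047 , -0.03982853]), 'opening': 0.09188900481581097}
top [[470.63218611   0.         255.97420242]
 [  0.         470.63218611 189.32158589]
 [  0.           0.           1.        ]] -0.05903167901978577 [[-1.27256420e-02 -9.99918542e-01 -9.83155346e-04]
 [-9.98510395e-01  1.27598804e-02 -5.30488033e-02]
 [ 5.30570271e-02  3.06610756e-04 -9.98591437e-01]] [0.08852411 0.56085901 1.57854461]
pin [(0.54, [393.3, 215.
[... 1076 characters left out ...]
.7, 14.7])]
pin_block [(0.95, [244.5, 281.6, 34.3, 60.5])]
pin_short []
pin_thin [(0.4, [243.1, 270.4, 8.3, 7.3])]
fork [(0.56, [247.7, 180.9, 6.6, 16.0])]
handle [(0.61, [265.4, 190.2, 40.9, 18.1]), (0.58, [265.9, 145.7, 9.7, 18.3])]
plate_bolt [(0.72, [266.8, 191.2, 41.1, 19.6]), (0.44, [243.0, 270.3, 5.8, 12.8])]
rig [(0.8, [266.1, 188.1, 76.9, 79.3]), (0.57, [328.4, 298.6, 26.4, 44.1])]
beaker [(0.68, [328.4, 300.1, 24.6, 42.5])]
amber_bottle [(0.81, [335.1, 246.2, 26.3, 51.3]), (0.52, [327.1, 299.1, 28.9, 44.3])]
reagent_jar [(0.77, [264.8, 146.6, 7.6, 19.3])]
wrench [(0.48, [210.4, 157.8, 18.5, 20.3]), (0.46, [330.5, 299.7, 22.3, 41.0])]
screwdriver [(0.44, [214.4, 144.9, 31.4, 15.1])]
```

Run:
```python
import cv2
a=cv2.imread('pics/top0.png'); cv2.imwrite('pics/t1.png',cv2.resize(a[125:260,170:420],None,fx=3.2,fy=3.2,interpolation=cv2.INTER_CUBIC))
a=cv2.imread('pics/side0.png'); cv2.imwrite('pics/s1.png',cv2.resize(a[130:330,200:360],None,fx=3,fy=3,interpolation=cv2.INTER_CUBIC))
```

```text
(no output)
```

View pics/t1.png

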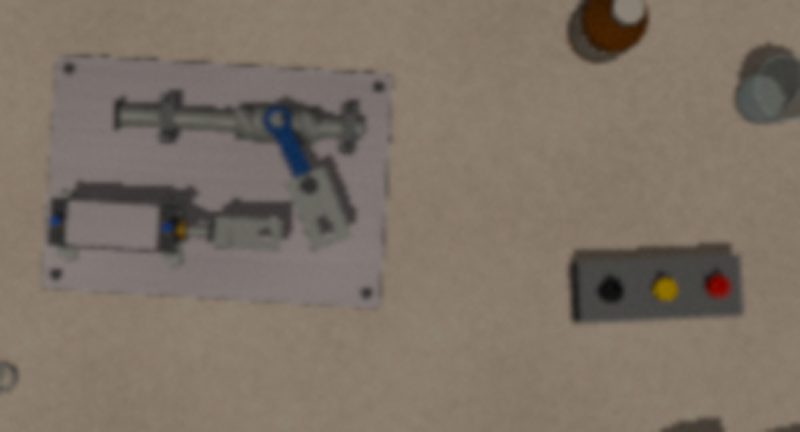

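View pics/s1.png

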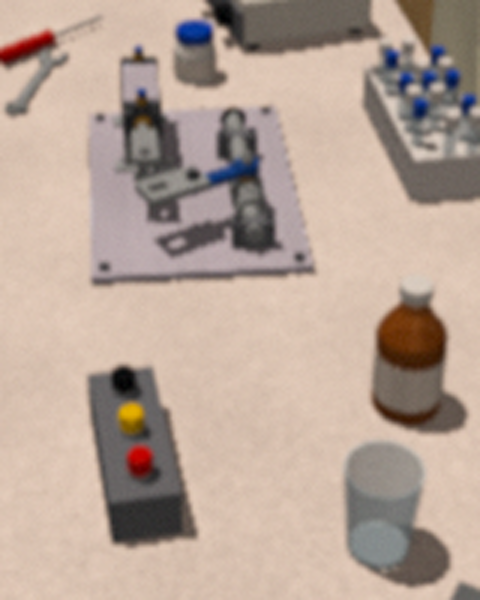

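View pics/top0.png

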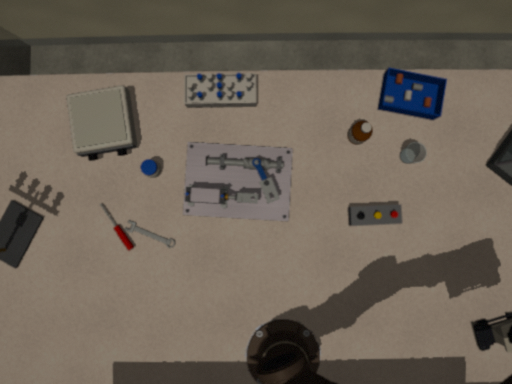

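Run:
```python
from h import *
from scipy.optimize import least_squares
P={}
for n in ['top','side']:
    p=ctrl.read_camera(n);P[n]=p
    im=p['image'].astype(float); im=cv2.GaussianBlur(im,(0,0),0.7)
    ratio=im[...,2]/(im[...,0]+1)
    e=ctrl.spot_in(p,'rig')[0]['extent']
    c0,r0,w,h=[int(x) for x in e]; print(n,e)
    tan=np.median(ratio[r0-h:r0+h,c0-w:c0+w]); 
    x0,y0=max(c0-int(w*.65),0),max(r0-int(h*.65),0); sub=ratio[y0:y0+int(h*1.3),x0:x0+int(w*1.3)]
    m=(cv2.threshold((np.clip(sub,0,1.5)*160).astype(np.uint8),0,255,cv2.THRESH_OTSU)[1])
    m=cv2.morphologyEx(m,cv2.MORPH_OPEN,np.ones((3,3),np.uint8)); m=cv2.morphologyEx(m,cv2.MORPH_CLOSE,np.ones((5,5),np.uint8))
    cs=max(cv2.findContours(m,cv2.RETR_EXTERNAL,cv2.CHAIN_APPROX_NONE)[0],key=cv2.contourArea)
    hull=cv2.convexHull(cs); ap=cv2.approxPolyN(hull,4) 
    print(ap.reshape(-1,2)+[x0,y0])
    q=ap.reshape(-1,2)+[x0,y0]
    P[n+'q']=q
    vis=cv2.cvtColor(p['image'],cv2.COLOR_RGB2BGR); vis=cv2.resize(vis[y0:y0+int(h*1.3),x0:x0+int(w*1.3)],None,fx=5,fy=5,interpolation=cv2.INTER_CUBIC)
    cv2.polylines(vis,[((ap.reshape(-1,1,2))*5+2).astype(np.int32)],1,(0,255,0),1)
    cv2.imwrite(f'pics/fit_{n}.png',vis)
    print([atz(p,u,v,.012).round(4).tolist() for u,v in q])
    for t,z in [('pin',.066),('pin_thin',.066),('pin_short',.066)]:
        for d in ctrl.spot_in(p,t)[:2]: print(t,round(d['p'],2),np.round(d['extent'],1),atz(p,*d['extent'][:2],z).round(4))
```

```text
top [239.0, 180.9, 105.6, 80.1]
[[260 158]
 [268 179]
 [261 179]
 [248 158]]
[[0.6687, 0.0663, 0.012], [0.5967, 0.0401, 0.012], [0.597, 0.0639, 0.012], [0.6692, 0.1072, 0.012]]
pin 0.37 [395.3 214.9   5.    4.1] [ 0.4693 -0.3752  0.066 ]
pin_thin 0.61 [377.9 215.6   3.7   6.3] [ 0.4678 -0.3175  0.066 ]
pin_thin 0.23 [264.5 181.7  27.6  42.5] [0.5839 0.0531 0.066 ]
side [267.5, 188.1, 78.2, 78.1]
[[285 183]
 [285 188]
 [269 192]
 [269 183]]
[[0.6766, 0.1869, 0.012], [0.6704, 0.1527, 0.012], [0.6078, 0.1354, 0.012], [0.617, 0.1963, 0.012]]
pin_thin 0.62 [244.6 271.9  10.9  11.5] [ 0.471  -0.3249  0.066 ]
pin_thin 0.45 [328.7 299.8  26.6  43.3] [ 0.6704 -0.4572  0.066 ]
pin_short 0.47 [326.9 298.5  24.1  43.8] [ 0.6671 -0.4522  0.066 ]
pin_short 0.43 [242.2 258.3   4.2  13.6] [ 0.4701 -0.2693  0.066 ]
```

View pics/fit_top.png

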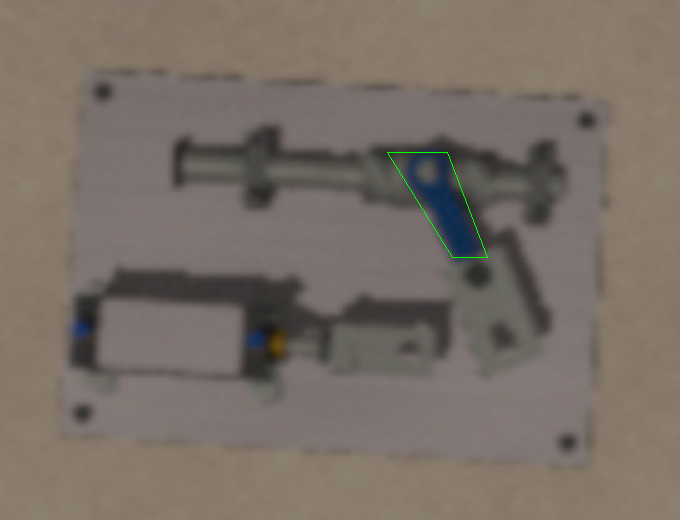

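View pics/fit_side.png

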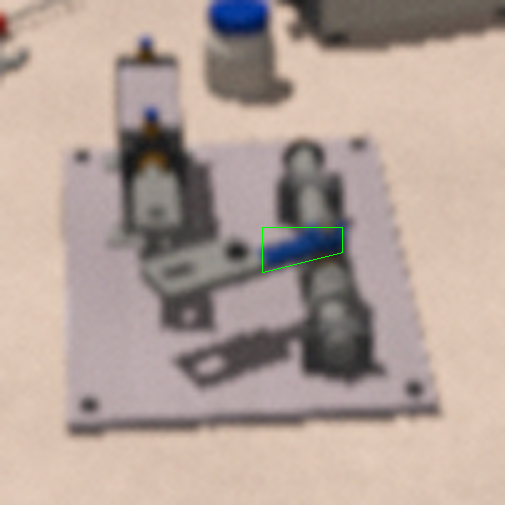

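```bash
cat > fit.py <<'E'
from h import *
from scipy.optimize import least_squares
T=ctrl.read_camera('top');S=ctrl.read_camera('side')
def dT(x,y): return ((x+.5)/5-.5+171,(y+.5)/5-.5+128)
def dS(x,y): return ((x+.5)/5-.5+217,(y+.5)/5-.5+138)
obs=[]
C={'TL':(140,240),'TR':(140,-120),'BR':(-110,-120),'BL':(-110,240)}
for k,u in dict(TL=(88,71),TR=(607,99),BR=(590,464),BL=(58,435)).items(): obs.append((T,dT(*u),k))
for k,u in dict(TL=(65,152),TR=(370,143),BR=(437,405),BL=(70,424)).items(): obs.append((S,dS(*u),k))
for k,u in dict(stem=(428,170),bolt=(478,274),eye=(503,337),fork=(410,347)).items(): obs.append((T,dT(*u),k))
for k,u in dict(bolt=(237,250),eye=(178,270),fork=(157,211)).items(): obs.append((S,dS(*u),k))
def pts(v):
    x,y,yaw,a,b,f=v[:6]; R=np.array([[np.cos(yaw),-np.sin(yaw)],[np.sin(yaw),np.cos(yaw)]])
    W=lambda p,z: np.r_[R@(np.array(p)/1000)+[x,y],z/1000]
    d=lambda a: np.array([-np.cos(a),np.sin(a)])
    s=np.array([76,0]); bo=s+75*d(a); ey=bo+45*d(a+b)
    o={k:W(c,12) for k,c in C.items()}
    o.update(stem=W(s,89),bolt=W(bo,91),eye=W(ey,82),fork=W((-42,f*1000),93)); return o
def res(v):
    o=pts(v); r=[]
    for p,u,k in obs:
        off=v[6:8] if p is T else v[8:10]
        r.append(proj(p,o[k])[0]-np.array(u)+off)
    return np.r_[np.concatenate(r),v[6:]*.5]
v=least_squares(res,np.r_[.63,.1,0,-.4,0,0,np.zeros(4)]).x
if __name__=='__main__':
    print(v.round(4)); r=res(v)
    for i,(p,u,k) in enumerate(obs): print('T' if p is T else 'S',k,r[2*i:2*i+2].round(2))
    for k,X in pts(v).items(): print(k,X.round(4))
    for u in [(393.3,215.6),(395.3,214.9),(718/3.2+170-.35,285/3.2+125-.35)]: print('pin T',atz(T,u[0]+v[6],u[1]+v[7],.07), atz(T,*u,.07))
    u=(140/3+200-.33,461/3+130-.33); print('pin S',atz(S,u[0]+v[8],u[1]+v[9],.064),atz(S,*u,.064))
E
python3 fit.py
```

```text
[  0.6407   0.1677   0.2929  -0.2245   0.1001   0.0327  27.8862  15.886
 -12.0138  14.1108]
T TL [-9.12 22.88]
T TR [-12.52 -14.25]
T BR [ 13.   -17.76]
T BL [18.11 19.96]
S TL [39.48 -2.76]
S TR [23.04 41.47]
S BR [-52.86   6.53]
S BL [-16.81 -44.3 ]
T stem [-6.28 -3.75]
T bolt [-4.71 -4.81]
T eye [-3.83 -4.57]
T fork [-1.62 -1.67]
S bolt [ 3.3  -3.32]
S eye [ 4.59 -1.66]
S fork [2.26 0.52]
TL [0.7055 0.4379 0.012 ]
TR [0.8094 0.0932 0.012 ]
BR [0.57   0.0211 0.012 ]
BL [0.4661 0.3657 0.012 ]
stem [0.7135 0.1897 0.089 ]
bolt [0.6483 0.1526 0.091 ]
eye [0.6072 0.1343 0.082 ]
fork [0.591  0.1869 0.093 ]
pin T [ 0.41371033 -0.45836378  0.07      ] [ 0.46708689 -0.36729231  0.07      ]
pin T [ 0.41588932 -0.46508034  0.07      ] [ 0.46927951 -0.37396982  0.07      ]
pin T [ 0.4198421  -0.46094644  0.07      ] [ 0.47322614 -0.36985388  0.07      ]
pin S [ 0.43538665 -0.41159315  0.064     ] [ 0.47112809 -0.36656287  0.064     ]
```

```bash
sed -i 's/dict(TL=(65,152),TR=(370,143),BR=(437,405),BL=(70,424))/dict(BL=(65,152),TL=(370,143),TR=(437,405),BR=(70,424))/' fit.py; python3 fit.py
```

```text
[ 0.5724  0.0874 -0.0689 -0.5033  0.1157  0.0069  0.988  -0.1692 -0.6111
  0.2291]
T TL [-0.87 -0.4 ]
T TR [ 0.57 -0.18]
T BR [0.13 0.17]
T BL [ 0.39 -0.05]
S BL [-0.58 -0.17]
S TL [ 0.71 -1.17]
S TR [ 0.57 -0.09]
S BR [-0.56 -0.03]
T stem [ 0.14 -0.24]
T bolt [ 0.19 -0.25]
T eye [-0.33  0.44]
T fork [-0.45  0.56]
S bolt [ 0.01 -0.49]
S eye [-0.09  1.05]
S fork [0.09 0.86]
TL [0.7285 0.3172 0.012 ]
TR [ 0.7038 -0.0419  0.012 ]
BR [ 0.4544 -0.0247  0.012 ]
BL [0.4791 0.3345 0.012 ]
stem [0.6482 0.0822 0.089 ]
bolt [0.5801 0.0507 0.091 ]
eye [0.5374 0.0365 0.082 ]
fork [0.5309 0.0972 0.093 ]
pin T [ 0.46759247 -0.37057515  0.07      ] [ 0.46708689 -0.36729231  0.07      ]
pin T [ 0.46978529 -0.37725452  0.07      ] [ 0.46927951 -0.37396982  0.07      ]
pin T [ 0.47373234 -0.373138    0.07      ] [ 0.47322614 -0.36985388  0.07      ]
pin S [ 0.46943961 -0.36715305  0.064     ] [ 0.47112809 -0.36656287  0.064     ]
```

```bash
cat > go.py <<'E'
from h import *
import sys
from scipy.spatial.transform import Rotation as Ro
def state():
    o=ctrl.get_obs(); q=o['orientation']; R=Ro.from_quat([q[1],q[2],q[3],q[0]]).as_matrix()
    return o,R
def rep(x=None,y=None,z=None,yaw=None):
    o,R=state(); p=o['eef_pos']; w=np.arctan2(R[1,0],R[0,0])
    print('t',round(o['time_s'],2),'p',p.round(4),'yaw',w.round(4),'tilt',R[:2,2].round(4),'F',o['wrist_force'].round(1),'M',o['ft_torque'].round(2),'open',round(o['opening'],4))
    if x is None: return
    D=np.array([x,y,z])-p; print(' total roll deg',round(np.degrees(w-yaw),2) if yaw is not None else 0,'tool d now (mm)',(R.T@D*1000).round(1))
    if yaw is not None:
        t=np.array([[np.cos(yaw),np.sin(yaw),0],[np.sin(yaw),-np.cos(yaw),0],[0,0,-1]])
        print(' tool d after roll (mm)',(t.T@D*1000).round(1))
if __name__=='__main__':
    rep(*[float(a) for a in sys.argv[1:]])
E
python3 go.py .6074 .0633 .226 .434
```

```text
t 2.1 p [ 0.1575 -0.6049  0.2268] yaw 0.2547 tilt [-0.     -0.0001] F [ 1.2 -0.4 -0. ] M [ 0.01  0.08 -0.  ] open 0.092
 total roll deg -10.27 tool d now (mm) [ 603.7 -533.2    0.7]
 tool d after roll (mm) [ 689.2 -417.     0.8]
```

Emit:
{"api": "drive_tool", "payload": {
  "plan": [
    {"dx":0.03,"dy":-0.026,"roll":-5,"claw":0.45},
    {"dx":0.032,"dy":-0.023,"roll":-5.3,"claw":0.45},
    {"dx":0.034,"dy":-0.021,"claw":0.45},
    {"dx":0.034,"dy":-0.021,"claw":0.45},
    {"dx":0.034,"dy":-0.021,"claw":0.45}
  ],
  "squeeze": 20
}}

```text
$.plan[0]: bad value
```

```bash
python3 go.py .6074 .0633 .226 .434
```

```text
t 2.1 p [ 0.1575 -0.6049  0.2268] yaw 0.2547 tilt [-0.     -0.0001] F [ 1.2 -0.4 -0. ] M [ 0.01  0.08 -0.  ] open 0.092
 total roll deg -10.27 tool d now (mm) [ 603.7 -533.2    0.7]
 tool d after roll (mm) [ 689.2 -417.     0.8]
```

Emit:
{"api": "drive_tool", "payload": {
  "plan": [
    {"dx":0.03,"dy":-0.026,"dz":0,"roll":-5,"claw":0.45},
    {"dx":0.032,"dy":-0.023,"dz":0,"roll":-5.3,"claw":0.45},
    {"dx":0.034,"dy":-0.021,"dz":0,"roll":0,"claw":0.45},
    {"dx":0.034,"dy":-0.021,"dz":0,"roll":0,"claw":0.45},
    {"dx":0.034,"dy":-0.021,"dz":0,"roll":0,"claw":0.45}
  ],
  "squeeze": 20
}}

```text
time_s: 2.52
eef_pos: [0.2638, -0.4422, 0.225]
orientation: [0.002, 0.977, 0.212, -0.003]
wrist_force: [1.1, -0.4, 0.0]
opening: 0.0627
```

```bash
python3 go.py .6074 .0633 .226 .434
```

```text
t 2.52 p [ 0.2638 -0.4422  0.225 ] yaw 0.4273 tilt [-0.004  -0.0052] F [ 1.1 -0.4  0. ] M [ 0.03 -0.08 -0.05] open 0.0627
 total roll deg -0.39 tool d now (mm) [ 522.2 -317.7   -5.1]
 tool d after roll (mm) [ 524.3 -314.1   -1. ]
```

Emit:
{"api": "drive_tool", "payload": {
  "plan": [
    {"dx":0.035,"dy":-0.021,"dz":0,"roll":0,"claw":0.45},
    {"dx":0.035,"dy":-0.021,"dz":0,"roll":0,"claw":0.45},
    {"dx":0.035,"dy":-0.021,"dz":0,"roll":0,"claw":0.45},
    {"dx":0.035,"dy":-0.021,"dz":0,"roll":0,"claw":0.45},
    {"dx":0.035,"dy":-0.021,"dz":0,"roll":0,"claw":0.45}
  ]
}}

```text
time_s: 2.93
eef_pos: [0.3808, -0.2693, 0.2249]
orientation: [0.004, 0.977, 0.211, -0.002]
wrist_force: [1.2, -1.0, 0.7]
opening: 0.0505
```

Emit:
{"api": "drive_tool", "payload": {
  "plan": [
    {"dx":0.035,"dy":-0.021,"dz":0,"roll":0,"claw":0.45},
    {"dx":0.035,"dy":-0.021,"dz":0,"roll":0,"claw":0.45},
    {"dx":0.035,"dy":-0.021,"dz":0,"roll":0,"claw":0.45},
    {"dx":0.035,"dy":-0.021,"dz":0,"roll":0,"claw":0.45},
    {"dx":0.035,"dy":-0.021,"dz":0,"roll":0,"claw":0.45}
  ]
}}

```text
time_s: 3.35
eef_pos: [0.4981, -0.0969, 0.2252]
orientation: [0.005, 0.978, 0.21, -0.0]
wrist_force: [0.9, -1.4, 0.4]
opening: 0.0503
```

```bash
python3 go.py .6074 .0633 .226 .434
```

```text
t 3.35 p [ 0.4981 -0.0969  0.2252] yaw 0.424 tilt [ 0.0022 -0.0105] F [ 0.9 -1.4  0.4] M [-0.07 -0.03 -0.  ] open 0.0503
 total roll deg -0.57 tool d now (mm) [ 165.6 -101.    -2.3]
 tool d after roll (mm) [166.6 -99.4  -0.8]
```

Emit:
{"api": "drive_tool", "payload": {
  "plan": [
    {"dx":0.034,"dy":-0.02,"dz":0,"roll":-0.5,"claw":0.45},
    {"dx":0.034,"dy":-0.02,"dz":0,"roll":0,"claw":0.45},
    {"dx":0.034,"dy":-0.02,"dz":0.02,"roll":0,"claw":0.45},
    {"dx":0.034,"dy":-0.02,"dz":0.02,"roll":0,"claw":0.45},
    {"dx":0.034,"dy":-0.02,"dz":0.02,"roll":0,"claw":0.45}
  ]
}}

```text
time_s: 3.77
eef_pos: [0.6117, 0.0641, 0.1735]
orientation: [0.006, 0.977, 0.215, 0.006]
wrist_force: [1.0, -0.8, 0.8]
opening: 0.0502
```

```bash
python3 go.py .6074 .0633 .1 .434
python3 - <<'E'
from h import *
p=ctrl.read_camera('side'); save(p,'s2.png'); a=cv2.imread('pics/s2.png'); cv2.imwrite('pics/s2c.png',cv2.resize(a[100:260,180:380],None,fx=4,fy=3.75,interpolation=cv2.INTER_CUBIC))
E
```

```text
t 3.77 p [0.6117 0.0641 0.1735] yaw 0.4328 tilt [ 0.0138 -0.0099] F [ 1.  -0.8  0.8] M [ 0.   -0.06  0.05] open 0.0502
 total roll deg -0.07 tool d now (mm) [-4.9 -2.1 73.5]
 tool d after roll (mm) [-4.2 -1.  73.5]
```

View pics/s2c.png

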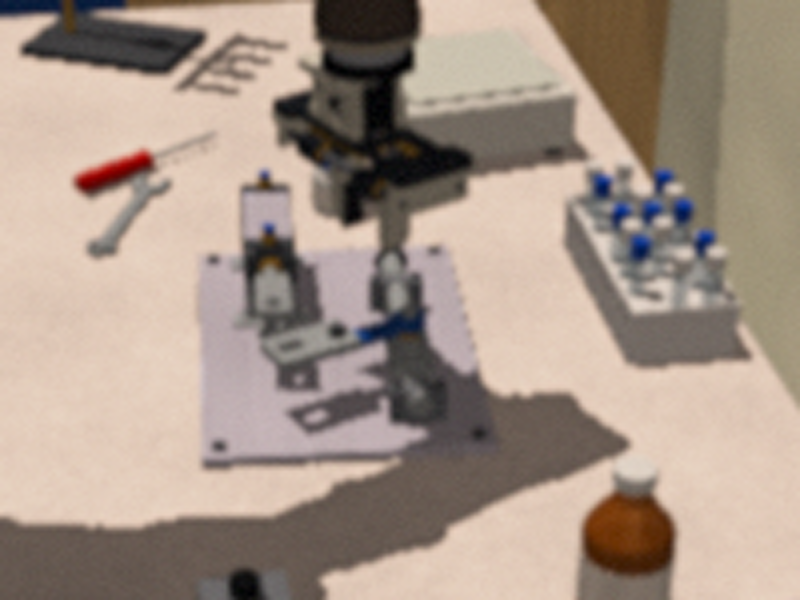

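Emit:
{"api": "drive_tool", "payload": {
  "plan": [
    {"dx":-0.004,"dy":-0.001,"dz":0.03,"roll":0,"claw":0.45},
    {"dx":0,"dy":0,"dz":0.03,"roll":0,"claw":0.45},
    {"dx":0,"dy":0,"dz":0.025,"roll":0,"claw":0.45},
    {"dx":0,"dy":0,"dz":0.01,"roll":0,"claw":0.45}
  ]
}}

```text
time_s: 4.15
eef_pos: [0.613, 0.0789, 0.0714]
orientation: [0.002, 0.975, 0.222, 0.007]
wrist_force: [-1.0, -0.6, -0.3]
opening: 0.0505
```

```bash
python3 go.py .6074 .0633 .061 .434
```

```text
t 4.15 p [0.613  0.0789 0.0714] yaw 0.4479 tilt [ 0.0153 -0.0003] F [-1.  -0.6 -0.3] M [-0.09  0.12 -0.03] open 0.0505
 total roll deg 0.8 tool d now (mm) [-12.   11.6  10.3]
 tool d after roll (mm) [-11.7  11.8  10.4]
```

Emit:
{"api": "drive_tool", "payload": {
  "plan": [
    {"dx":-0.012,"dy":0.0115,"dz":0,"roll":0.8,"claw":0.45},
    {"dx":0,"dy":0,"dz":0,"roll":0,"claw":0.45}
  ]
}}

```text
time_s: 4.32
eef_pos: [0.6052, 0.0626, 0.0685]
orientation: [0.002, 0.976, 0.216, 0.005]
wrist_force: [0.3, -2.0, -0.0]
opening: 0.0505
```

```bash
python3 go.py .6074 .0633 .061 .434
```

```text
t 4.32 p [0.6052 0.0626 0.0685] yaw 0.4344 tilt [ 0.0101 -0.0011] F [ 0.3 -2.  -0. ] M [-0.15  0.    0.  ] open 0.0505
 total roll deg 0.03 tool d now (mm) [2.2 0.3 7.6]
 tool d after roll (mm) [2.3 0.3 7.5]
```

Down a bit and close on the bar.

Emit:
{"api": "drive_tool", "payload": {
  "plan": [
    {"dx":0.002,"dy":0,"dz":0.006,"roll":0,"claw":0.45},
    {"dx":0,"dy":0,"dz":0,"roll":0,"claw":0.9},
    {"dx":0,"dy":0,"dz":0,"roll":0,"claw":0.9},
    {"dx":0,"dy":0,"dz":0,"roll":0,"claw":0.9},
    {"dx":0,"dy":0,"dz":0,"roll":0,"claw":0.9}
  ],
  "squeeze": 25
}}

```text
time_s: 4.73
eef_pos: [0.6097, 0.062, 0.0661]
orientation: [0.002, 0.977, 0.214, 0.008]
wrist_force: [0.5, 0.3, -0.2]
opening: 0.0286
```

```bash
python3 go.py .6074 .0633 .061 .434
```

```text
t 4.73 p [0.6097 0.062  0.0661] yaw 0.4312 tilt [ 0.0158 -0.0009] F [ 0.5  0.3 -0.2] M [0.05 0.   0.04] open 0.0286
 total roll deg -0.16 tool d now (mm) [-1.7 -2.2  5.1]
 tool d after roll (mm) [-1.6 -2.1  5.1]
```

Emit:
{"api": "drive_tool", "payload": {
  "plan": [
    {"dx":0,"dy":-0.001,"dz":0.007,"roll":0,"claw":0.65},
    {"dx":0,"dy":0,"dz":0.001,"roll":0,"claw":1},
    {"dx":0,"dy":0,"dz":0,"roll":0,"claw":1},
    {"dx":0,"dy":0,"dz":0,"roll":0,"claw":1}
  ]
}}

```text
time_s: 5.07
eef_pos: [0.6103, 0.0636, 0.0586]
orientation: [0.002, 0.977, 0.214, 0.009]
wrist_force: [-0.7, -0.8, -0.5]
opening: 0.0197
```

```bash
python3 go.py .6074 .0633 .061 .434
```

```text
t 5.07 p [0.6103 0.0636 0.0586] yaw 0.4319 tilt [ 0.0182 -0.0006] F [-0.7 -0.8 -0.5] M [-0.16  0.13 -0.  ] open 0.0197
 total roll deg -0.12 tool d now (mm) [-2.7 -0.9 -2.5]
 tool d after roll (mm) [-2.8 -0.9 -2.4]
```

Emit:
{"api": "drive_tool", "payload": {
  "plan": [
    {"dx":0,"dy":-0.004,"dz":0,"roll":5,"claw":1},
    {"dx":0,"dy":-0.004,"dz":0,"roll":5,"claw":1},
    {"dx":0,"dy":-0.004,"dz":0,"roll":5,"claw":1}
  ],
  "squeeze": 40
}}

```text
time_s: 5.32
eef_pos: [0.6071, 0.0734, 0.0585]
orientation: [0.002, 0.997, 0.082, 0.01]
wrist_force: [1.2, -1.6, -1.2]
opening: 0.0195
```

```bash
cat > hg.py <<'E'
from go import *
o,R=state(); s=np.array([.6482,.0822]); 
p=o['eef_pos'][:2]-s; print('r',np.hypot(*p).round(4),'handle a from pos',-(np.arctan2(-p[1],-p[0])+.0689),'from yaw',-(np.arctan2(R[1,0],R[0,0])+.0689)); rep()
E
python3 hg.py
```

```text
r 0.0421 handle a from pos -0.2807584053101894 from yaw -0.2339076681618411
t 5.32 p [0.6071 0.0734 0.0585] yaw 0.165 tilt [ 0.0194 -0.0021] F [ 1.2 -1.6 -1.2] M [-0.22 -0.16  0.66] open 0.0195
```

Emit:
{"api": "drive_tool", "payload": {
  "plan": [
    {"dx":0,"dy":-0.0045,"dz":0,"roll":5,"claw":1},
    {"dx":0,"dy":-0.0045,"dz":0,"roll":5,"claw":1},
    {"dx":0,"dy":-0.001,"dz":0,"roll":1,"claw":1}
  ]
}}

```text
time_s: 5.57
eef_pos: [0.6063, 0.0822, 0.0585]
orientation: [0.002, 1.0, -0.019, 0.01]
wrist_force: [-0.7, -1.0, 0.4]
opening: 0.0195
```

```bash
python3 hg.py
```

```text
r 0.0419 handle a from pos -0.06874387868850489 from yaw -0.03149325584265733
t 5.57 p [0.6063 0.0822 0.0585] yaw -0.0374 tilt [ 0.0202 -0.005 ] F [-0.7 -1.   0.4] M [-0.47  0.1   0.53] open 0.0195
```

Emit:
{"api": "drive_tool", "payload": {
  "plan": [
    {"dx":0,"dy":-0.0025,"dz":0,"roll":2.5,"claw":1},
    {"dx":0,"dy":0,"dz":0,"roll":0,"claw":1}
  ]
}}

```text
time_s: 5.73
eef_pos: [0.6064, 0.0844, 0.0586]
orientation: [0.003, 0.999, -0.039, 0.01]
wrist_force: [0.4, 1.6, -1.0]
opening: 0.0191
```

```bash
python3 hg.py
python3 - <<'E'
from h import *
for n,(r,c) in dict(side=(160,220),top=(160,215)).items():
    p=ctrl.read_camera(n); save(p,n+'3.png'); a=cv2.imread('pics/'+n+'3.png'); cv2.imwrite('pics/'+n+'3c.png',cv2.resize(a[r:r+65,c:c+90],None,fx=8,fy=8,interpolation=cv2.INTER_CUBIC))
E
```

```text
r 0.0418 handle a from pos -0.01572033600039495 from yaw 0.009822749544036544
t 5.73 p [0.6064 0.0844 0.0586] yaw -0.0787 tilt [ 0.0202 -0.0064] F [ 0.4  1.6 -1. ] M [ 0.37 -0.1   0.24] open 0.0191
```

View pics/side3c.png

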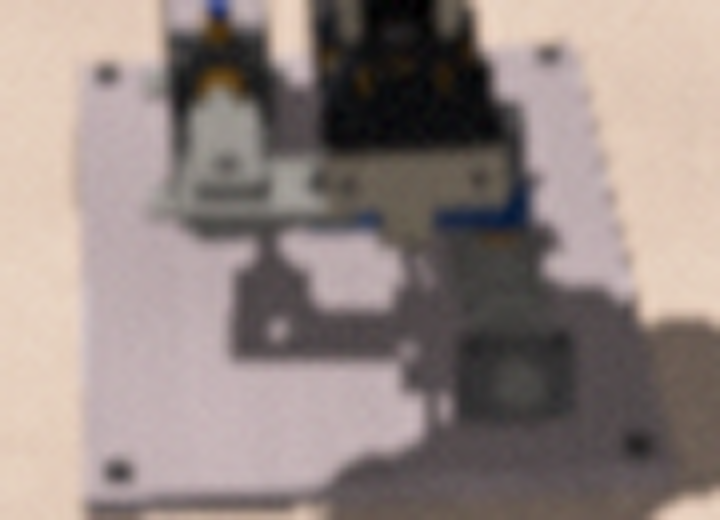

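View pics/top3c.png

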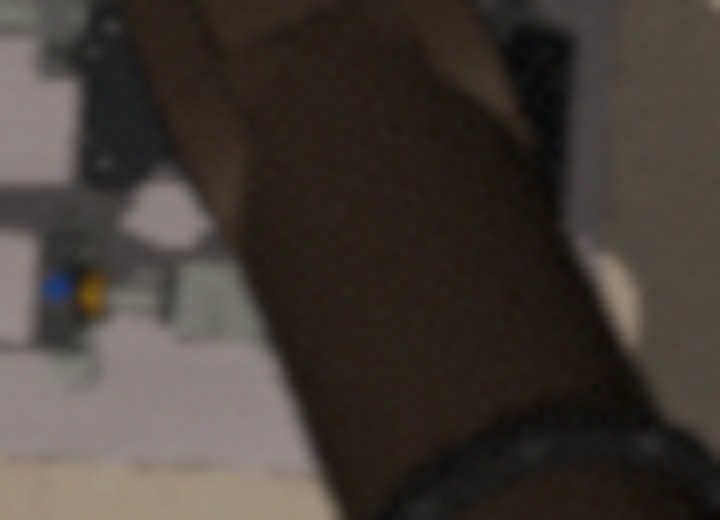

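Emit:
{"api": "drive_tool", "payload": {
  "plan": [
    {"dx":0,"dy":0,"dz":0,"roll":0,"claw":0.5},
    {"dx":0,"dy":0,"dz":0,"roll":0,"claw":0.5},
    {"dx":0,"dy":0,"dz":-0.01,"roll":0,"claw":0.5},
    {"dx":0,"dy":0,"dz":-0.03,"roll":0,"claw":0.5},
    {"dx":0,"dy":0,"dz":-0.04,"roll":0,"claw":0.5}
  ]
}}

```text
time_s: 6.25
eef_pos: [0.5993, 0.0833, 0.1334]
orientation: [0.004, 0.999, -0.036, 0.002]
wrist_force: [0.2, 0.3, 0.6]
opening: 0.0449
```

Emit:
{"api": "drive_tool", "payload": {
  "plan": [
    {"dx":0,"dy":0,"dz":-0.03,"roll":0,"claw":0.5},
    {"dx":-0.01,"dy":0.038,"dz":0,"roll":0,"claw":0.5},
    {"dx":-0.01,"dy":0.04,"dz":0,"roll":0,"claw":0.5},
    {"dx":-0.01,"dy":0.04,"dz":0,"roll":0,"claw":0.5},
    {"dx":-0.01,"dy":0.04,"dz":0,"roll":0,"claw":0.5}
  ]
}}

```text
time_s: 6.67
eef_pos: [0.5547, -0.0622, 0.1785]
orientation: [-0.002, 1.0, -0.025, 0.012]
wrist_force: [-0.1, -1.5, 0.0]
opening: 0.0458
```

```bash
python3 go.py .47 -.371 .18 .03
```

```text
t 6.67 p [ 0.5547 -0.0622  0.1785] yaw -0.0506 tilt [0.0244 0.0025] F [-0.1 -1.5  0. ] M [-0.02 -0.02  0.05] open 0.0458
 total roll deg -4.62 tool d now (mm) [-68.9 312.7  -4.3]
 tool d after roll (mm) [-94.  306.1  -1.5]
```

Run:
```python
from h import *
from scipy.optimize import least_squares
P=[ctrl.read_camera(n) for n in ['top','side']]
for name,f in dict(red=lambda i:(i[...,0]>100)&(i[...,1]<.5*i[...,0])&(i[...,2]<.5*i[...,0]),yel=lambda i:(i[...,0]>100)&(i[...,2]<.45*i[...,0])&(i[...,1]>.6*i[...,0])).items():
  us=[]
  for p,(c0,r0) in zip(P,[(385,215),(246,278)]):
    im=p['image'].astype(float); m=f(im); mm=np.zeros_like(m); mm[r0-25:r0+25,c0-25:c0+25]=1; ys,xs=np.nonzero(m&mm)
    us.append((xs.mean(),ys.mean())); print(name,len(xs),us[-1],atz(p,*us[-1],.064))
  s=least_squares(lambda X:np.concatenate([proj(p,X)[0]-u for p,u in zip(P,us)]),[.47,-.37,.06]); print(s.x,s.fun)
save(P[0],'t4.png');save(P[1],'s4.png')
for n,(r,c) in dict(s4=(150,200),t4=(160,215)).items():
    a=cv2.imread('pics/'+n+'.png'); cv2.imwrite('pics/'+n+'c.png',cv2.resize(a[r:r+65,c:c+100],None,fx=8,fy=8,interpolation=cv2.INTER_CUBIC))
```

```text
red 38 (np.float64(394.3157894736842), np.float64(214.3684210526316)) [ 0.47104145 -0.37252316  0.064     ]
red 67 (np.float64(246.08955223880596), np.float64(282.3880597014925)) [ 0.47085854 -0.36299207  0.064     ]
[ 0.47059202 -0.37035849  0.07123659] [-0.00737566  0.14672367  0.11767514 -0.00723393]
yel 44 (np.float64(377.6363636363636), np.float64(214.95454545454547)) [ 0.46991987 -0.31717015  0.064     ]
yel 74 (np.float64(243.1891891891892), np.float64(268.7027027027027)) [ 0.4686271  -0.30971823  0.064     ]
[ 0.46891893 -0.31567701  0.06949175] [-0.01521404  0.31461241  0.2621314  -0.01554799]
```

View pics/s4c.png

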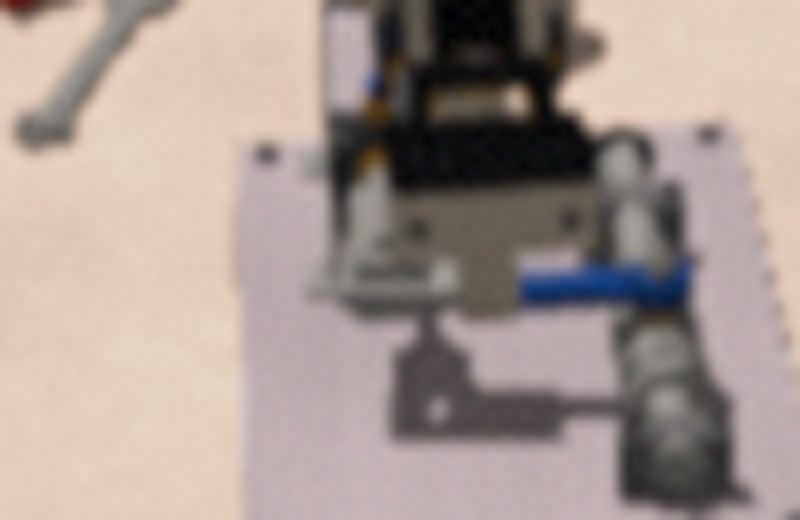

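View pics/t4c.png

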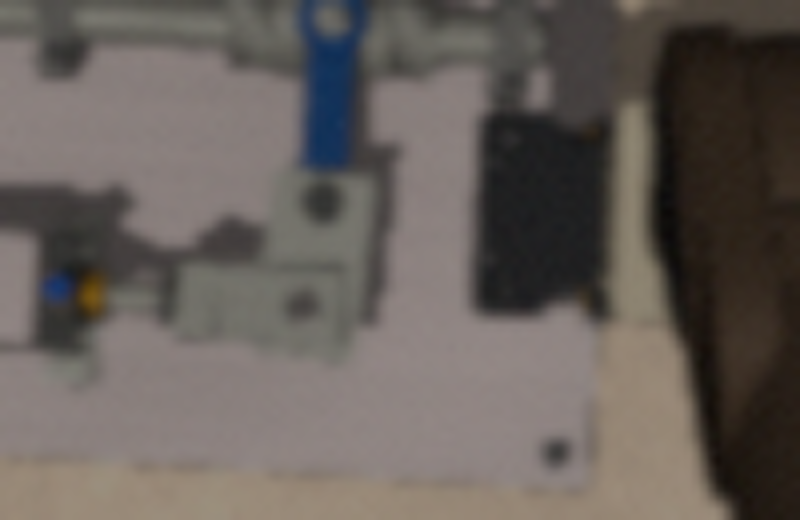

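```bash
python3 go.py .4706 -.371 .16 -.055
```

```text
t 6.77 p [ 0.553  -0.0701  0.1781] yaw -0.0625 tilt [ 0.0221 -0.0021] F [ 0.1 -0.6  0.5] M [ 0.02  0.08 -0.02] open 0.0461
 total roll deg -0.43 tool d now (mm) [-63.8 305.5  16.9]
 tool d after roll (mm) [-65.7 305.   18.1]
```

Emit:
{"api": "drive_tool", "payload": {
  "plan": [
    {"dx":-0.009,"dy":0.04,"dz":0,"roll":0,"claw":0.6},
    {"dx":-0.009,"dy":0.04,"dz":0,"roll":0,"claw":0.6},
    {"dx":-0.009,"dy":0.04,"dz":0,"roll":0,"claw":0.6},
    {"dx":-0.009,"dy":0.04,"dz":0,"roll":0,"claw":0.6},
    {"dx":-0.009,"dy":0.04,"dz":0,"roll":0,"claw":0.6}
  ]
}}

```text
time_s: 7.18
eef_pos: [0.5001, -0.2558, 0.1813]
orientation: [-0.002, 1.0, -0.024, 0.015]
wrist_force: [0.4, -0.2, 0.6]
opening: 0.0369
```

Emit:
{"api": "drive_tool", "payload": {
  "plan": [
    {"dx":-0.009,"dy":0.04,"dz":0,"roll":0,"claw":0.6},
    {"dx":-0.006,"dy":0.03,"dz":0,"roll":0,"claw":0.6},
    {"dx":0,"dy":0,"dz":0,"roll":0,"claw":0.6}
  ]
}}

```text
time_s: 7.43
eef_pos: [0.4762, -0.3373, 0.183]
orientation: [0.001, 0.999, -0.029, 0.015]
wrist_force: [-0.4, -0.2, -0.6]
opening: 0.037
```

```bash
python3 go.py .4706 -.371 .16 -.055
```

```text
t 7.43 p [ 0.4762 -0.3373  0.183 ] yaw -0.0577 tilt [ 0.0294 -0.0025] F [-0.4 -0.2 -0.6] M [-0.07  0.08  0.  ] open 0.037
 total roll deg -0.15 tool d now (mm) [-4.3 34.  22.9]
 tool d after roll (mm) [-3.7 34.  23. ]
```

Emit:
{"api": "drive_tool", "payload": {
  "plan": [
    {"dx":-0.004,"dy":0.034,"dz":0.015,"roll":0,"claw":0.6},
    {"dx":0,"dy":0,"dz":0.02,"roll":0,"claw":0.6},
    {"dx":0,"dy":0,"dz":0.01,"roll":0,"claw":0.6},
    {"dx":0,"dy":0,"dz":0,"roll":0,"claw":0.6}
  ]
}}

```text
time_s: 7.77
eef_pos: [0.4716, -0.3732, 0.1413]
orientation: [0.002, 0.999, -0.032, 0.017]
wrist_force: [-0.5, -0.1, -0.6]
opening: 0.0373
```

```bash
python3 go.py .4706 -.371 .1 -.055;  python3 - <<'E'
from h import *
p=ctrl.read_camera('side'); save(p,'s5.png'); a=cv2.imread('pics/s5.png'); cv2.imwrite('pics/s5c.png',cv2.resize(a[220:320,190:310],None,fx=6,fy=6,interpolation=cv2.INTER_CUBIC))
E
```

```text
t 7.77 p [ 0.4716 -0.3732  0.1413] yaw -0.0631 tilt [ 0.0334 -0.0056] F [-0.5 -0.1 -0.6] M [0.08 0.08 0.  ] open 0.0373
 total roll deg -0.46 tool d now (mm) [-2.6 -2.2 41.3]
 tool d after roll (mm) [-1.1 -2.1 41.3]
```

View pics/s5c.png

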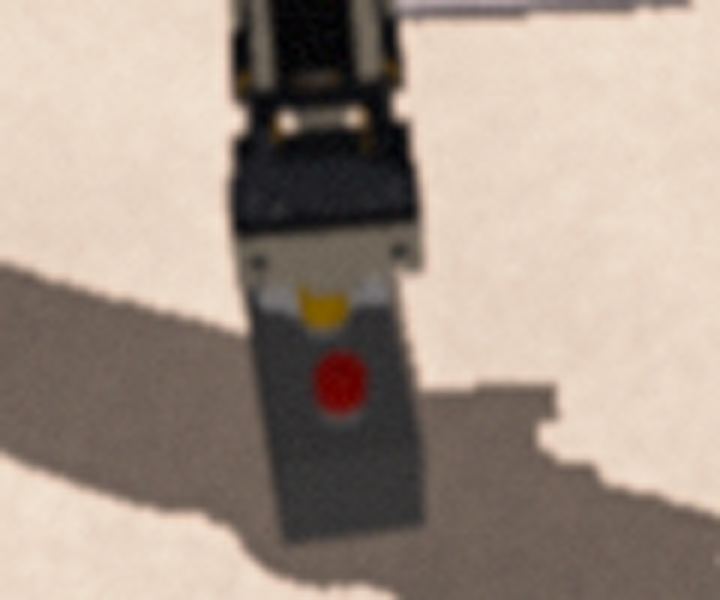

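Emit:
{"api": "drive_tool", "payload": {
  "plan": [
    {"dx":-0.003,"dy":-0.001,"dz":0.025,"roll":0,"claw":0.6},
    {"dx":-0.001,"dy":0,"dz":0.02,"roll":0,"claw":0.6},
    {"dx":0,"dy":0,"dz":0.008,"roll":0,"claw":0.6},
    {"dx":0,"dy":0,"dz":0,"roll":0,"claw":0.6}
  ]
}}

```text
time_s: 8.15
eef_pos: [0.4746, -0.3689, 0.0927]
orientation: [0.003, 0.999, -0.028, 0.02]
wrist_force: [-0.4, 0.7, -0.2]
opening: 0.0366
```

```bash
python3 go.py .4706 -.371 .055 -.055
```

```text
t 8.15 p [ 0.4746 -0.3689  0.0927] yaw -0.0565 tilt [ 0.0402 -0.0068] F [-0.4  0.7 -0.2] M [0.02 0.05 0.03] open 0.0366
 total roll deg -0.09 tool d now (mm) [-5.4  2.1 37.5]
 tool d after roll (mm) [-3.9  2.3 37.7]
```

Emit:
{"api": "drive_tool", "payload": {
  "plan": [
    {"dx":-0.005,"dy":0.002,"dz":0.018,"roll":0,"claw":0.6},
    {"dx":-0.001,"dy":0,"dz":0.016,"roll":0,"claw":0.6},
    {"dx":0,"dy":0,"dz":0,"roll":0,"claw":0.6}
  ]
}}

```text
time_s: 8.4
eef_pos: [0.4736, -0.3699, 0.0622]
orientation: [0.004, 0.999, -0.026, 0.023]
wrist_force: [0.5, 0.8, 0.1]
opening: 0.0368
```

```bash
python3 go.py .4706 -.371 .055 -.055
```

```text
t 8.4 p [ 0.4736 -0.3699  0.0622] yaw -0.0526 tilt [ 0.0453 -0.0087] F [0.5 0.8 0.1] M [ 0.07  0.09 -0.04] open 0.0368
 total roll deg 0.14 tool d now (mm) [-3.3  1.2  7.1]
 tool d after roll (mm) [-2.9  1.3  7.2]
```

Emit:
{"api": "drive_tool", "payload": {
  "plan": [
    {"dx":-0.003,"dy":0.001,"dz":0.006,"roll":0,"claw":0.7},
    {"dx":0,"dy":0,"dz":0,"roll":0,"claw":1},
    {"dx":0,"dy":0,"dz":0,"roll":0,"claw":1},
    {"dx":0,"dy":0,"dz":0,"roll":0,"claw":1}
  ],
  "squeeze": 25
}}

```text
time_s: 8.73
eef_pos: [0.4732, -0.3706, 0.0602]
orientation: [0.004, 0.999, -0.025, 0.025]
wrist_force: [0.2, 1.3, -1.5]
opening: 0.0214
```

```bash
python3 go.py .4706 -.371 .055 -.055
```

```text
t 8.73 p [ 0.4732 -0.3706  0.0602] yaw -0.0506 tilt [ 0.0489 -0.0102] F [ 0.2  1.3 -1.5] M [ 0.24  0.2  -0.02] open 0.0214
 total roll deg 0.25 tool d now (mm) [-2.9  0.5  5. ]
 tool d after roll (mm) [-2.6  0.6  5.2]
```

Emit:
{"api": "drive_tool", "payload": {
  "plan": [
    {"dx":0.001,"dy":0,"dz":-0.02,"roll":0,"claw":1},
    {"dx":0.001,"dy":0,"dz":-0.03,"roll":0,"claw":1},
    {"dx":0.001,"dy":0,"dz":-0.035,"roll":0,"claw":1},
    {"dx":0,"dy":0,"dz":-0.035,"roll":0,"claw":1}
  ]
}}

```text
time_s: 9.07
eef_pos: [0.4673, -0.367, 0.1789]
orientation: [0.001, 0.999, -0.025, 0.02]
wrist_force: [0.9, -1.2, -0.9]
opening: 0.0212
```

```bash
python3 go.py .53 .094 .18 -.069;  python3 - <<'E'
from h import *
p=ctrl.read_camera('side'); save(p,'s6.png'); a=cv2.imread('pics/s6.png'); cv2.imwrite('pics/s6c.png',cv2.resize(a[200:310,190:310],None,fx=6,fy=5.4,interpolation=cv2.INTER_CUBIC))
E
```

```text
t 9.07 p [ 0.4673 -0.367   0.1789] yaw -0.05 tilt [ 0.0393 -0.0032] F [ 0.9 -1.2 -0.9] M [ 0.04  0.03 -0.  ] open 0.0212
 total roll deg 1.09 tool d now (mm) [ 3.960e+01 -4.635e+02 -1.000e-01]
 tool d after roll (mm) [  30.7 -464.2   -1.1]
```

View pics/s6c.png

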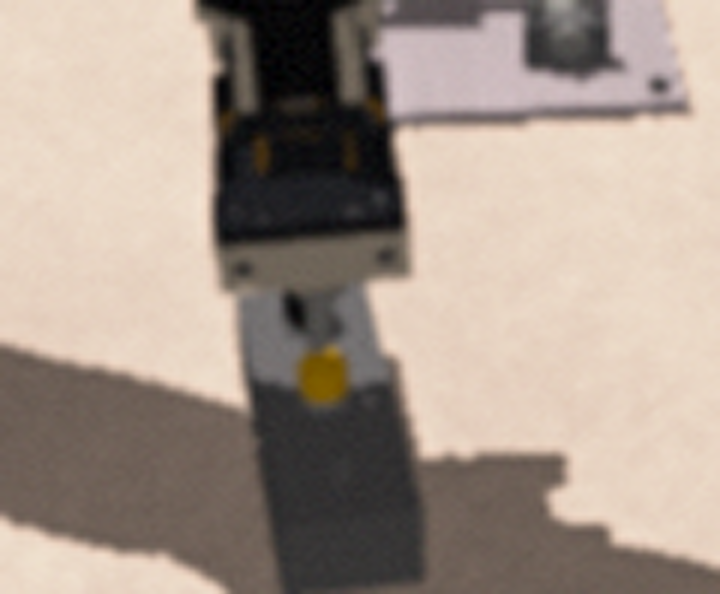

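Emit:
{"api": "drive_tool", "payload": {
  "plan": [
    {"dx":0.003,"dy":-0.038,"dz":0,"roll":0,"claw":1},
    {"dx":0.003,"dy":-0.04,"dz":0,"roll":0,"claw":1},
    {"dx":0.003,"dy":-0.04,"dz":0,"roll":0.5,"claw":1},
    {"dx":0.003,"dy":-0.04,"dz":0,"roll":0.5,"claw":1},
    {"dx":0.003,"dy":-0.04,"dz":0,"roll":0,"claw":1}
  ]
}}

```text
time_s: 9.53
eef_pos: [0.499, -0.1807, 0.1941]
orientation: [0.011, 0.998, -0.044, 0.032]
wrist_force: [-0.0, 0.1, -1.1]
opening: 0.0208
```

Emit:
{"api": "drive_tool", "payload": {
  "plan": [
    {"dx":0.003,"dy":-0.04,"dz":0,"roll":0,"claw":1},
    {"dx":0.003,"dy":-0.04,"dz":0,"roll":0,"claw":1},
    {"dx":0.003,"dy":-0.04,"dz":0,"roll":0,"claw":1},
    {"dx":0.003,"dy":-0.04,"dz":0,"roll":0,"claw":1},
    {"dx":0.003,"dy":-0.03,"dz":0,"roll":0,"claw":1}
  ]
}}

```text
time_s: 9.95
eef_pos: [0.532, 0.0177, 0.1959]
orientation: [0.011, 0.998, -0.044, 0.036]
wrist_force: [1.3, -0.3, -1.1]
opening: 0.021
```

```bash
python3 go.py .53 .094 .16 -.069
```

```text
t 9.95 p [0.532  0.0177 0.1959] yaw -0.0878 tilt [ 0.071  -0.0248] F [ 1.3 -0.3 -1.1] M [ 0.05  0.03 -0.03] open 0.021
 total roll deg -1.07 tool d now (mm) [-11.2 -76.5  33.7]
 tool d after roll (mm) [ -7.2 -76.   35.9]
```

Run:
```python
from h import *
T=ctrl.read_camera('top');S=ctrl.read_camera('side')
print(atz(T,252.4,197.2,.094)); print(atz(S,(157.5)/5-.5+217,(211.5)/5-.5+138,.094))
from scipy.optimize import least_squares
us=[(252.4,197.2),((157.5)/5-.5+217,(211.5)/5-.5+138)]
s=least_squares(lambda X:np.concatenate([proj(p,X)[0]-u for p,u in zip([T,S],us)]),[.47,-.37,.06]); print(s.x,s.fun)
save(S,'s7.png'); a=cv2.imread('pics/s7.png'); cv2.imwrite('pics/s7c.png',cv2.resize(a[130:240,200:300],None,fx=6,fy=5.4,interpolation=cv2.INTER_CUBIC))
```

```text
[0.53252674 0.09315289 0.094     ]
[0.52883559 0.10005576 0.094     ]
[0.53044842 0.09326123 0.09821619] [-0.03706369  0.60056979  0.6476522  -0.0477129 ]
```

View pics/s7c.png

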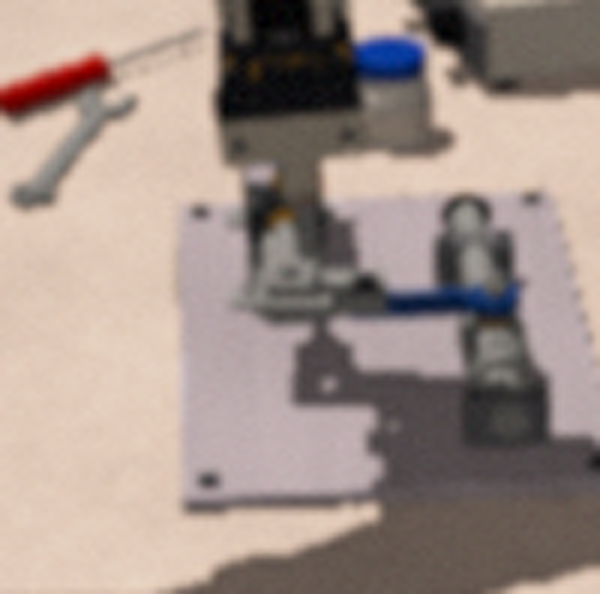

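```bash
python3 go.py .532 .095 .157 -.069
```

```text
t 10.05 p [0.5327 0.0211 0.196 ] yaw -0.0811 tilt [ 0.0718 -0.0221] F [-0.4 -0.1 -1.4] M [ 0.04  0.19 -0.02] open 0.0211
 total roll deg -0.69 tool d now (mm) [ -9.5 -74.2  37.2]
 tool d after roll (mm) [ -5.8 -73.7  39. ]
```

Emit:
{"api": "drive_tool", "payload": {
  "plan": [
    {"dx":-0.003,"dy":-0.026,"dz":0.008,"roll":0,"claw":1},
    {"dx":-0.003,"dy":-0.026,"dz":0.012,"roll":0,"claw":1},
    {"dx":-0.003,"dy":-0.018,"dz":0.01,"roll":0,"claw":1},
    {"dx":0,"dy":0,"dz":0,"roll":0,"claw":1}
  ]
}}

```text
time_s: 10.38
eef_pos: [0.5336, 0.0931, 0.166]
orientation: [0.01, 0.998, -0.041, 0.04]
wrist_force: [-0.1, 0.0, -0.6]
opening: 0.0211
```

```bash
python3 go.py .532 .095 .157 -.069;  python3 - <<'E'
from h import *
S=ctrl.read_camera('side');T=ctrl.read_camera('top');save(T,'t8.png');save(S,'s8.png'); a=cv2.imread('pics/s8.png'); cv2.imwrite('pics/s8c.png',cv2.resize(a[150:220,220:290],None,fx=8,fy=8,interpolation=cv2.INTER_CUBIC))
a=cv2.imread('pics/t8.png');cv2.imwrite('pics/t8c.png',cv2.resize(a[160:225,215:315],None,fx=8,fy=8,interpolation=cv2.INTER_CUBIC))
E
```

```text
t 10.38 p [0.5336 0.0931 0.166 ] yaw -0.0815 tilt [ 0.0782 -0.0223] F [-0.1  0.  -0.6] M [0.06 0.11 0.05] open 0.0211
 total roll deg -0.72 tool d now (mm) [-2.5 -1.9  8.8]
 tool d after roll (mm) [-1.7 -1.8  9. ]
```

View pics/s8c.png

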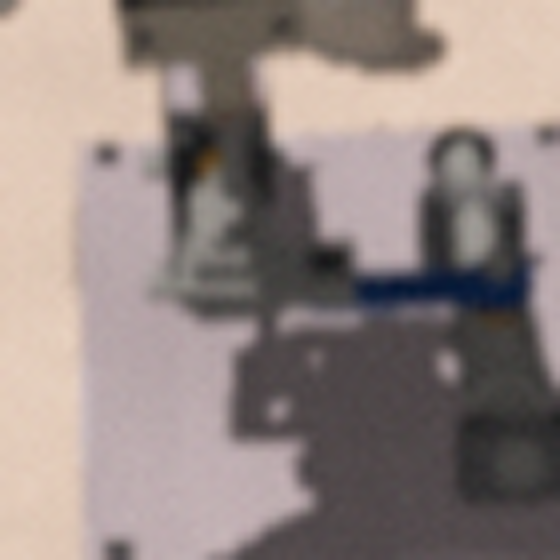

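View pics/t8c.png

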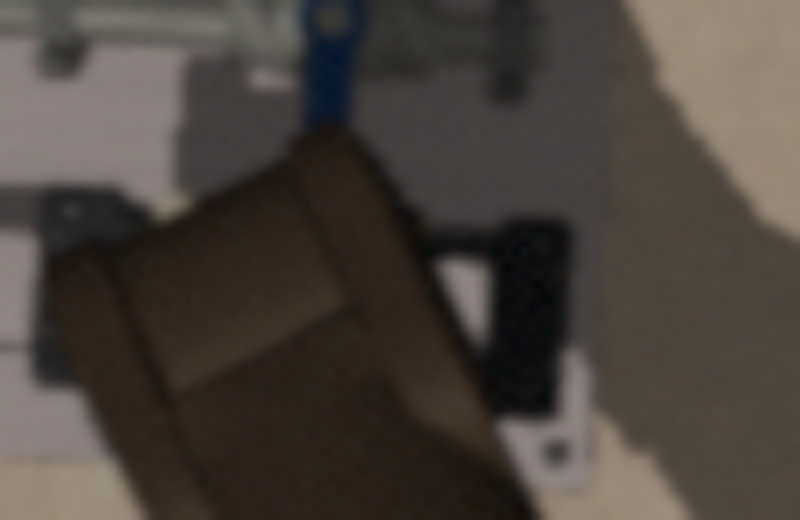

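Run:
```python
import cv2,numpy as np
a=cv2.imread('pics/s8.png')[158:194,232:268]; b=cv2.resize(a,None,fx=16,fy=16,interpolation=cv2.INTER_CUBIC); b=cv2.convertScaleAbs(b,alpha=1.8,beta=-60)
c=cv2.imread('pics/s7.png')[158:194,232:268]
c=cv2.convertScaleAbs(cv2.resize(c,None,fx=16,fy=16,interpolation=cv2.INTER_CUBIC),alpha=1.8,beta=-60)
cv2.imwrite('pics/s8e.png',cv2.resize(np.hstack([b,c]),None,fx=.69,fy=.9))
```

```text
(no output)
```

View pics/s8e.png

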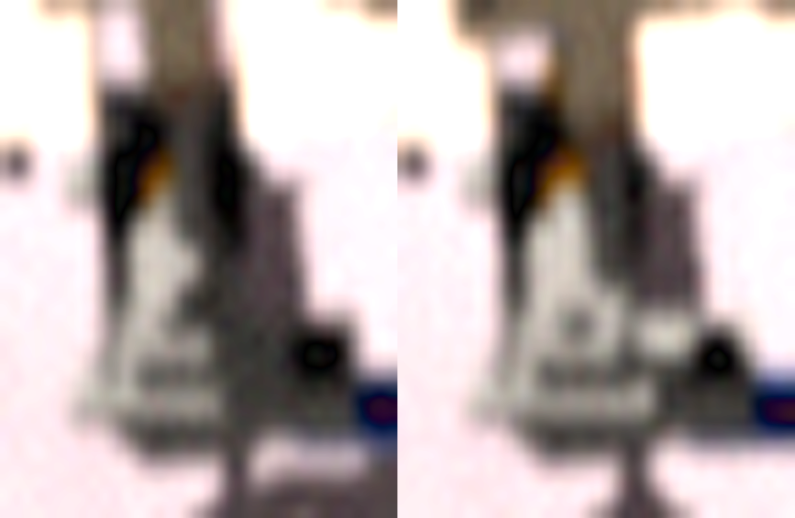

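Run:
```python
from h import *
from go import state
S=ctrl.read_camera('side'); o,R=state(); t=o['eef_pos']
f=lambda X: proj(S,X)[0]
def e(X): u=f(X); return ((u+.5-[232,158])*16*np.array([.69,.9])).round(0)
print('tcp',e(t),'tcp+-y pads',e(t+[0,-.03,0]),'nose TCP-frame',e(t+R@[0,0,.048]),'nose pin upright -2.6',e(t+[-.0026,0,0]+[.0014,-.0006,-.048]))
print('hole tri',e([.5304,.0933,.095]),'fit',e([.5309,.0972,.095]))
print('px/mm x',(f(t+[.001,0,0])-f(t))[0]*11, 'y',(f(t+[0,.001,0])-f(t))[1]*14.4,'z',(f(t+[0,0,.001])-f(t))[1]*14.4)
```

```text
tcp [199.  79.] tcp+-y pads [211. 143.] nose TCP-frame [216. 254.] nose pin upright -2.6 [200. 255.]
hole tri [189. 332.] fit [190. 323.]
px/mm x 3.2415463964846083 y -2.098148213910599 z -3.712658840857421
```

```bash
python3 go.py .5316 .0946 .147 -.069
```

```text
t 10.53 p [0.5349 0.0884 0.1675] yaw -0.0863 tilt [ 0.0797 -0.0247] F [ 0.4 -0.2 -0.5] M [ 0.03  0.08 -0.06] open 0.0214
 total roll deg -0.99 tool d now (mm) [-5.5 -6.3 20. ]
 tool d after roll (mm) [-3.7 -6.  20.5]
```

Emit:
{"api": "drive_tool", "payload": {
  "plan": [
    {"dx":-0.005,"dy":-0.006,"dz":0.015,"roll":-0.5,"claw":1},
    {"dx":0,"dy":0,"dz":0,"roll":0,"claw":1}
  ]
}}

```text
time_s: 10.7
eef_pos: [0.533, 0.0912, 0.1534]
orientation: [0.011, 0.998, -0.041, 0.042]
wrist_force: [-0.3, 0.6, -0.5]
opening: 0.021
```

```bash
python3 go.py .5316 .0946 .147 -.069
python3 - <<'E'
from h import *
S=ctrl.read_camera('side');save(S,'s9.png')
a=cv2.imread('pics/s9.png')[158:194,232:268]; b=cv2.resize(a,None,fx=16,fy=16,interpolation=cv2.INTER_CUBIC)
cv2.imwrite('pics/s9e.png',b)
E
python3 go.py
```

```text
t 10.7 p [0.533  0.0912 0.1534] yaw -0.0817 tilt [ 0.0824 -0.026 ] F [-0.3  0.6 -0.5] M [-0.    0.19 -0.01] open 0.021
 total roll deg -0.72 tool d now (mm) [-2.2 -3.4  6.2]
 tool d after roll (mm) [-1.6 -3.3  6.4]
t 10.75 p [0.5344 0.0903 0.155 ] yaw -0.0831 tilt [ 0.0847 -0.0263] F [-0.  -1.2  0.4] M [0.03 0.04 0.02] open 0.0213
```

View pics/s9e.png

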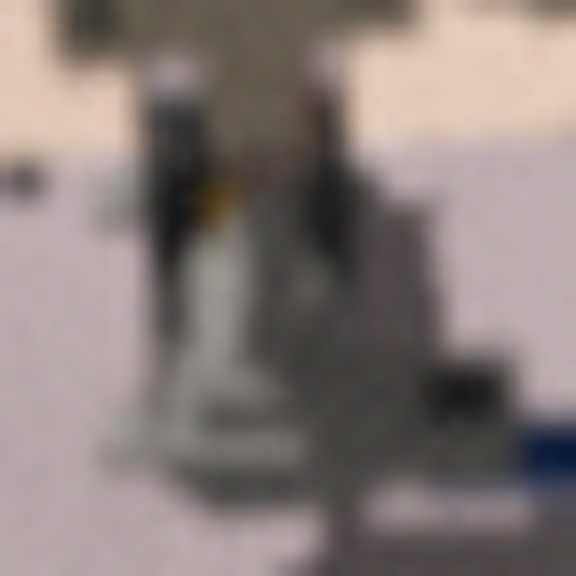

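```bash
python3 go.py .5312 .0946 .143 -.069
```

```text
t 10.75 p [0.5344 0.0903 0.155 ] yaw -0.0831 tilt [ 0.0847 -0.0263] F [-0.  -1.2  0.4] M [0.03 0.04 0.02] open 0.0213
 total roll deg -0.81 tool d now (mm) [-4.5 -4.2 11.6]
 tool d after roll (mm) [-3.4 -4.  12. ]
```

Emit:
{"api": "drive_tool", "payload": {
  "plan": [
    {"dx":-0.004,"dy":-0.004,"dz":0.006,"roll":-0.5,"claw":1},
    {"dx":0,"dy":0,"dz":0.002,"roll":0,"claw":1}
  ]
}}

```text
time_s: 10.92
eef_pos: [0.5328, 0.0924, 0.1482]
orientation: [0.012, 0.998, -0.039, 0.044]
wrist_force: [-0.9, 0.7, -1.0]
opening: 0.021
```

```bash
python3 go.py .5312 .0946 .143 -.069
```

```text
t 10.92 p [0.5328 0.0924 0.1482] yaw -0.0775 tilt [ 0.0875 -0.0269] F [-0.9  0.7 -1. ] M [0.11 0.13 0.01] open 0.021
 total roll deg -0.49 tool d now (mm) [-2.2 -2.2  4.9]
 tool d after roll (mm) [-1.7 -2.1  5.2]
```

Emit:
{"api": "drive_tool", "payload": {
  "plan": [
    {"dx":-0.0025,"dy":-0.003,"dz":0.003,"roll":0,"claw":1},
    {"dx":0,"dy":0,"dz":0.003,"roll":0,"claw":1}
  ]
}}

```text
time_s: 11.08
eef_pos: [0.5317, 0.0945, 0.1425]
orientation: [0.012, 0.998, -0.04, 0.045]
wrist_force: [0.1, -0.3, -0.4]
opening: 0.0211
```

```bash
python3 go.py .5311 .0952 .143 -.069
```

```text
t 11.08 p [0.5317 0.0945 0.1425] yaw -0.0794 tilt [ 0.0892 -0.0271] F [ 0.1 -0.3 -0.4] M [ 0.07  0.14 -0.02] open 0.0211
 total roll deg -0.6 tool d now (mm) [-0.6 -0.6 -0.5]
 tool d after roll (mm) [-0.6 -0.6 -0.5]
```

No contact yet; down in small steps.

Emit:
{"api": "drive_tool", "payload": {
  "plan": [
    {"dx":-0.0005,"dy":-0.0005,"dz":0.003,"roll":0,"claw":1},
    {"dx":0,"dy":0,"dz":0.001,"roll":0,"claw":1}
  ]
}}

```text
time_s: 11.25
eef_pos: [0.534, 0.0952, 0.141]
orientation: [0.011, 0.998, -0.04, 0.048]
wrist_force: [-4.3, -0.5, 14.0]
opening: 0.0208
```

```bash
python3 go.py .5311 .0952 .143 -.069
```

```text
t 11.25 p [0.534  0.0952 0.141 ] yaw -0.08 tilt [ 0.0948 -0.0266] F [-4.3 -0.5 14. ] M [-0.26  0.84 -0.03] open 0.0208
 total roll deg -0.63 tool d now (mm) [-2.7  0.2 -2.3]
 tool d after roll (mm) [-2.9  0.2 -2. ]
```

Emit:
{"api": "drive_tool", "payload": {
  "plan": [
    {"dx":-0.003,"dy":0,"dz":-0.002,"roll":0,"claw":1},
    {"dx":0,"dy":0,"dz":0.001,"roll":0,"claw":1}
  ]
}}

```text
time_s: 11.42
eef_pos: [0.5317, 0.0955, 0.1426]
orientation: [0.011, 0.998, -0.041, 0.049]
wrist_force: [0.1, 0.5, -1.7]
opening: 0.021
```

```bash
python3 go.py .5311 .0952 .141 -.069
```

```text
t 11.42 p [0.5317 0.0955 0.1426] yaw -0.0803 tilt [ 0.0967 -0.0264] F [ 0.1  0.5 -1.7] M [ 0.1   0.15 -0.03] open 0.021
 total roll deg -0.65 tool d now (mm) [-0.7  0.3  1.5]
 tool d after roll (mm) [-0.6  0.3  1.6]
```

Emit:
{"api": "drive_tool", "payload": {
  "plan": [
    {"dx":-0.0015,"dy":0,"dz":0.002,"roll":0,"claw":1},
    {"dx":-0.0005,"dy":0,"dz":0.002,"roll":0,"claw":1}
  ]
}}

```text
time_s: 11.58
eef_pos: [0.5323, 0.0958, 0.1404]
orientation: [0.011, 0.998, -0.041, 0.051]
wrist_force: [-5.1, -1.6, 29.5]
opening: 0.0212
```

```bash
python3 go.py .5311 .0952 .141 -.069
```

```text
t 11.58 p [0.5323 0.0958 0.1404] yaw -0.0806 tilt [ 0.1018 -0.0258] F [-5.1 -1.6 29.5] M [-0.84  0.57 -0.11] open 0.0212
 total roll deg -0.66 tool d now (mm) [-1.1  0.7 -0.7]
 tool d after roll (mm) [-1.1  0.6 -0.6]
```

Emit:
{"api": "drive_tool", "payload": {
  "plan": [
    {"dx":-0.001,"dy":-0.0015,"dz":-0.0025,"roll":0,"claw":1},
    {"dx":0,"dy":0,"dz":0.0015,"roll":0,"claw":1}
  ]
}}

```text
time_s: 11.75
eef_pos: [0.532, 0.0972, 0.1418]
orientation: [0.011, 0.998, -0.041, 0.052]
wrist_force: [0.3, -0.3, -0.2]
opening: 0.0205
```

```bash
python3 go.py .5311 .0975 .141 -.069; python3 -c "
from h import *
S=ctrl.read_camera('side');save(S,'s10.png')
a=cv2.imread('pics/s10.png')[158:194,232:268]; b=cv2.resize(a,None,fx=16,fy=16,interpolation=cv2.INTER_CUBIC)
cv2.imwrite('pics/s10e.png',cv2.convertScaleAbs(b,alpha=1.6,beta=-40))"
```

```text
t 11.75 p [0.532  0.0972 0.1418] yaw -0.081 tilt [ 0.1036 -0.0259] F [ 0.3 -0.3 -0.2] M [0.11 0.16 0.05] open 0.0205
 total roll deg -0.69 tool d now (mm) [-1.  -0.2  0.7]
 tool d after roll (mm) [-0.9 -0.2  0.8]
```

View pics/s10e.png

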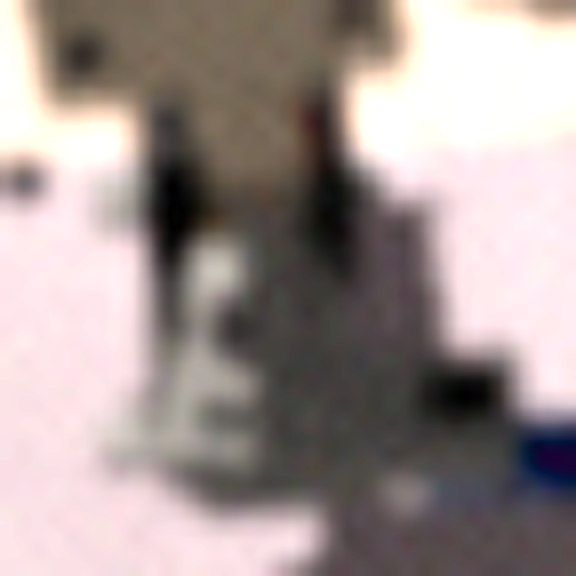

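Emit:
{"api": "drive_tool", "payload": {
  "plan": [
    {"dx":-0.001,"dy":0,"dz":0.0015,"roll":0,"claw":1},
    {"dx":0,"dy":0,"dz":0.001,"roll":0,"claw":1}
  ]
}}

```text
time_s: 11.97
eef_pos: [0.5338, 0.0974, 0.1411]
orientation: [0.01, 0.998, -0.041, 0.055]
wrist_force: [-4.4, -1.6, 18.6]
opening: 0.021
```

```bash
python3 go.py .5311 .0975 .141 -.069
```

```text
t 11.97 p [0.5338 0.0974 0.1411] yaw -0.0813 tilt [ 0.1089 -0.0253] F [-4.4 -1.6 18.6] M [-0.61  0.76 -0.1 ] open 0.021
 total roll deg -0.7 tool d now (mm) [-2.7  0.1 -0.1]
 tool d after roll (mm) [-2.7  0.1  0.1]
```

Emit:
{"api": "drive_tool", "payload": {
  "plan": [
    {"dx":-0.003,"dy":0,"dz":-0.001,"roll":0,"claw":1},
    {"dx":-0.003,"dy":0,"dz":0.0005,"roll":0,"claw":1}
  ]
}}

```text
time_s: 12.13
eef_pos: [0.5288, 0.0978, 0.1413]
orientation: [0.01, 0.998, -0.041, 0.056]
wrist_force: [0.8, -0.7, 6.3]
opening: 0.0211
```

```bash
python3 go.py .5311 .0975 .141 -.069
```

```text
t 12.13 p [0.5288 0.0978 0.1413] yaw -0.0818 tilt [ 0.1107 -0.025 ] F [ 0.8 -0.7  6.3] M [-0.13 -0.41 -0.02] open 0.0211
 total roll deg -0.73 tool d now (mm) [2.2 0.1 0.5]
 tool d after roll (mm) [2.3 0.1 0.3]
```

Run:
```python
from h import *
T=ctrl.read_camera('top')
a=cv2.imread('pics/t4.png').astype(float); g=a.mean(2)
# hole patch
print(g[191:204,240:262].astype(int))
blue=a[...,0]-a[...,2]
for r in range(168,182):
    w=np.clip(blue[r,248:264]-15,0,None); 
    if w.sum()>30: print(r,(w*np.arange(248,264)).sum()/w.sum(), atz(T,(w*np.arange(248,264)).sum()/w.sum(),r,.075).round(4))
```

```text
[[ 69  66  65  66  68  67  70  84 101 110 112 113 111 112 111 111 113 112
  114 113  99  82]
 [ 81  77  75  75  76  77  80  91 100 106 105 104 105 104 103 104 102 104
  111 110  96  77]
 [102 100  95  95  97  98  97  98  99  99  95  95  94  94  93  91  90  92
  103 107  96  76]
 [110 110 108 109 108 108 108 107 107 105 106 105 104 104 104 104 102  99
  105 107  95  74]
 [110 110 110 112 111 112 111 111 111 111 110 107 105 102 106 109 109 103
  105 107  91  74]
 [108 108 107 111 111 113 112 110 111 111 104  98  89  87  97 108 108 104
  104 104  90  73]
 [108 107 107 109 109 110 110 110 111 108  98  83  74  74  87 103 107 102
  104 103  87  80]
 [108 104 106 109 110 112 110 111 110 107  94  75  69  71  82 100 106 100
  101 100  86  81]
 [109 104 105 110 111 112 111 111 111 109 100  85  82  85  95 102 105  98
   99  97  84  84]
 [107 103 102 110 109 110 110 111 110 111 107 101 101 106 110 109 107  98
   98 103  98 100]
 [107 102 104 110 110 110 109 109 108 110 112 110 110 111 112 112 107  99
  102 115 124 125]
 [110 111 113 116 117 115 110 107 106 109 112 111 110 110 112 111 108 102
  106 122 130 133]
 [125 127 126 128 128 126 122 115 114 115 116 112 109 111 114 114 111 110
  114 125 132 134]]
168 255.77985074626866 [0.6285 0.0811 0.075 ]
169 255.75471698113208 [0.6252 0.0812 0.075 ]
170 255.70634920634922 [0.6219 0.0814 0.075 ]
171 255.71146245059288 [0.6187 0.0814 0.075 ]
172 255.67755102040817 [0.6154 0.0816 0.075 ]
173 255.6425702811245 [0.6121 0.0818 0.075 ]
174 255.58 [0.6088 0.082  0.075 ]
175 255.4901185770751 [0.6056 0.0823 0.075 ]
176 255.4574898785425 [0.6023 0.0825 0.075 ]
177 255.44444444444446 [0.599  0.0826 0.075 ]
178 255.41056910569105 [0.5958 0.0827 0.075 ]
179 255.34710743801654 [0.5925 0.083  0.075 ]
180 255.27333333333334 [0.5892 0.0832 0.075 ]
```

```bash
python3 - <<'E'
import fit
from fit import *
keep=[o for o in obs if o[2]!='fork' and o[2]!='eye']
fit.obs[:]=keep
print(np.linalg.norm(res(v)))
for w in (1,):
    v2=least_squares(res,v).x; o=pts(v2); print(v2.round(4)); print('fork axis at y=f',o['fork'], o['stem'])
# top only, without offsets
fit.obs[:]=[o for o in keep if o[0] is T]
v3=least_squares(lambda q:np.r_[res(np.r_[q,np.zeros(4)])],np.r_[v[:6]]).x; print(v3.round(4),pts(np.r_[v3,np.zeros(4)])['stem'],pts(v3)['fork'])
fit.obs[:]=[o for o in keep if o[0] is S]
v3=least_squares(lambda q:np.r_[res(np.r_[q,np.zeros(4)])],np.r_[v[:6]]).x; print(v3.round(4),pts(v3)['stem'],pts(v3)['fork'])
print(atz(T,252.3,197.5,.094))
E
python3 go.py
```

```text
2.2694116173975187
[ 0.5718  0.0873 -0.0694 -0.5025 -5.8909 -1.6342  0.8192 -0.1695 -0.4694
  0.5594]
fork axis at y=f [ 0.41652466 -1.54007893  0.093     ] [0.64759979 0.08204004 0.089     ]
[ 0.5724  0.0844 -0.0697 -0.4958  0.1157  0.0069] [0.64818772 0.07909364 0.089     ] [0.5309511  0.09414428 0.093     ]
[ 0.5696  0.0847 -0.0683 -0.5157  0.1157  0.0069] [0.64538887 0.07954613 0.089     ] [0.5281309  0.09442955 0.093     ]
[0.53156597 0.09348624 0.094     ]
t 12.28 p [0.529  0.0978 0.1413] yaw -0.0816 tilt [ 0.111  -0.0251] F [ 1.1 -0.5  4.3] M [-0.09 -0.29 -0.06] open 0.0214
```

```bash
python3 -c "
from h import *
S=[ctrl.read_camera('side') for _ in range(3)]
a=np.mean([s['image'] for s in S],0)[150:200,225:275,::-1]
b=cv2.resize(a,None,fx=12,fy=12,interpolation=cv2.INTER_CUBIC)
cv2.imwrite('pics/s11e.png',np.clip(b*2-60,0,255).astype(np.uint8))"; python3 go.py
```

```text
t 12.43 p [0.529  0.0977 0.1413] yaw -0.0818 tilt [ 0.1108 -0.0251] F [1.1 0.2 5.7] M [-0.1  -0.31 -0.02] open 0.0209
```

View pics/s11e.png

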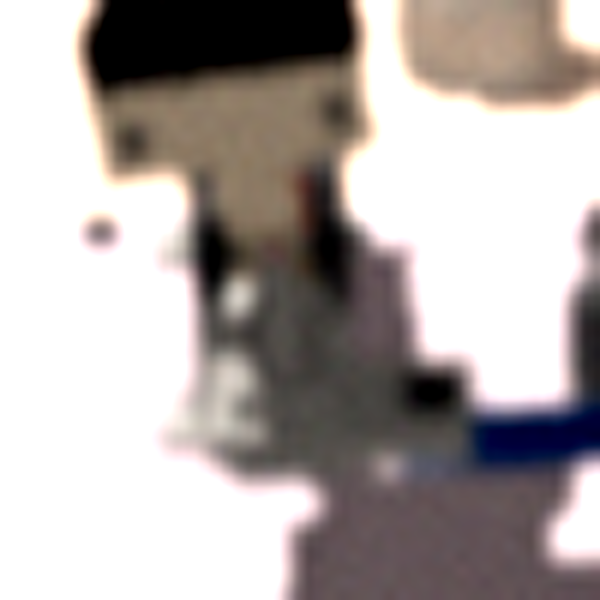

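Run:
```python
from h import *
from go import state
S=ctrl.read_camera('side'); o,R=state(); t=o['eef_pos']
e=lambda X:(((proj(S,X)[0]+[-.9,-.4])+.5-[225,150])*12).round()
for n,X in {'tcp':t,'kn':t+R@[0,0,-.004],'kn+11x':t+R@[.011,0,-.004],'kn-11x':t+R@[-.011,0,-.004],'kntop+11':t+R@[.011,0,-.014],'fing outer tip':t+R@[0,.03,0],'f+9.5':t+R@[.0095,.03,0],'f-9.5':t+R@[-.0095,.03,0],'f+9.5 up':t+R@[.0095,.03,-.03],'nose':t+R@[0,0,.048],'nose vertical':t+[0,0,-.048],'hole T':[.531,.095,.095]}.items(): print(n,e(X))
im=S['image'].astype(int)[158:176,238:258]
print((im[...,0]-im[...,1:].mean(2).astype(int)))
```

```text
tcp [268. 222.]
kn [266. 210.]
kn+11x [304. 205.]
kn-11x [228. 215.]
kntop+11 [299. 174.]
fing outer tip [271. 275.]
f+9.5 [304. 270.]
f-9.5 [237. 279.]
f+9.5 up [289. 178.]
nose [291. 365.]
nose vertical [273. 365.]
hole T [280. 364.]
[[14 13 14 14 16 16 15 15 14 16 15 15 15 11  9  8 13 23 33 33]
 [14 15 14 14 16 15 18 17 14 14 14 16 14 12  9  8 15 24 32 33]
 [16 14 15 16 16 13 15 16 13 13 14 14 16 14 11 10 13 22 28 34]
 [13 16 13 14 15 15 15 16 16 15 15 14 15 13 12 12 16 23 29 33]
 [13 15 15 15 13 13 15 16 15 12 15 15 14 12 15 18 25 28 32 32]
 [17 15 16 13 13 15 15 15 16 13 15 15 13  6 10 22 30 34 31 33]
 [26 21 15 11 12 14 16 16 15 18 17 18 15  7  5 21 32 33 32 31]
 [31 31 19 11  9 15 15 15 16 13 17 21 15  5  3 21 32 32 31 31]
 [31 31 26 11  5 12 16 16 14 15 15 18 17  3  3 17 24 25 26 24]
 [23 24 21 10  7 11 12 16 12 16 15 16 14  8  3 13 17 18 18 21]
 [14 14 12  6  3  7 13 14 14 16 14 15 13  6  1  3 11 13 16 16]
 [ 9  8  6  2  3  5 10 14 13 14 11 14 11  3  3  2  2  9 15 14]
 [ 8  9  4  3  1  4  9 10 12 14 16  9  7  4  1  1  3  6 11 13]
 [12  8  9  1  3  1  5 10  9 10 12 11  7  3  1  4  5  5  8 10]
 [13 12 12  6  1  2  8 10  8  9  5  9  8  5 -1  3  5  6  7  9]
 [15 14 14  8  2  3  5 10  4  4  5  4  6  5  2  3  7  9  8  7]
 [16 17 13  9  3  4  8  7  5  4  3  3  4  3  3  5  2  7  6  8]
 [15 16 15  9  4  4  8  5  7  2  2  3  3  4  2  4  6  8  7  8]]
```

Emit:
{"api": "drive_tool", "payload": {
  "plan": [
    {"dx":-0.001,"dy":0.0015,"dz":0,"roll":0,"claw":1},
    {"dx":0,"dy":0,"dz":0,"roll":0,"claw":1}
  ]
}}

```text
time_s: 12.65
eef_pos: [0.5283, 0.0968, 0.141]
orientation: [0.01, 0.998, -0.041, 0.056]
wrist_force: [1.8, -0.8, 1.1]
opening: 0.0213
```

```bash
python3 go.py
```

```text
t 12.65 p [0.5283 0.0968 0.141 ] yaw -0.0814 tilt [ 0.1115 -0.0243] F [ 1.8 -0.8  1.1] M [-0.2  -0.07 -0.08] open 0.0213
```

Emit:
{"api": "drive_tool", "payload": {
  "plan": [
    {"dx":-0.0005,"dy":0,"dz":0.002,"roll":0,"claw":1},
    {"dx":0,"dy":0,"dz":0,"roll":0,"claw":1}
  ]
}}

```text
time_s: 12.82
eef_pos: [0.5269, 0.096, 0.1378]
orientation: [0.01, 0.998, -0.041, 0.055]
wrist_force: [0.7, -0.4, 0.1]
opening: 0.021
```

```bash
python3 go.py
```

```text
t 12.82 p [0.5269 0.096  0.1378] yaw -0.0817 tilt [ 0.1092 -0.0253] F [ 0.7 -0.4  0.1] M [ 0.04 -0.12  0.05] open 0.021
```

Emit:
{"api": "drive_tool", "payload": {
  "plan": [
    {"dx":-0.0003,"dy":0,"dz":0.003,"roll":0,"claw":1},
    {"dx":0,"dy":0,"dz":0.001,"roll":0,"claw":1}
  ]
}}

```text
time_s: 12.98
eef_pos: [0.5266, 0.0956, 0.1328]
orientation: [0.011, 0.998, -0.041, 0.055]
wrist_force: [2.7, 0.3, -0.1]
opening: 0.0212
```

```bash
python3 go.py
```

```text
t 12.98 p [0.5266 0.0956 0.1328] yaw -0.0818 tilt [ 0.1082 -0.0258] F [ 2.7  0.3 -0.1] M [-0.02 -0.33  0.  ] open 0.0212
```

Emit:
{"api": "drive_tool", "payload": {
  "plan": [
    {"dx":0.0005,"dy":0,"dz":0.002,"roll":0,"claw":1},
    {"dx":0.0003,"dy":0,"dz":0.002,"roll":0,"claw":1}
  ]
}}

```text
time_s: 13.15
eef_pos: [0.5285, 0.0955, 0.1292]
orientation: [0.011, 0.998, -0.041, 0.055]
wrist_force: [-0.2, -0.3, 1.5]
opening: 0.0211
```

```bash
python3 go.py
```

```text
t 13.15 p [0.5285 0.0955 0.1292] yaw -0.0819 tilt [ 0.1093 -0.0257] F [-0.2 -0.3  1.5] M [-0.38  0.3  -0.05] open 0.0211
```

Emit:
{"api": "drive_tool", "payload": {
  "plan": [
    {"dx":-0.0002,"dy":0,"dz":0.002,"roll":0,"claw":1},
    {"dx":0,"dy":0,"dz":0.001,"roll":0,"claw":1}
  ]
}}

```text
time_s: 13.32
eef_pos: [0.528, 0.0945, 0.1253]
orientation: [0.011, 0.998, -0.042, 0.054]
wrist_force: [1.5, -1.2, 0.9]
opening: 0.0213
```

```bash
python3 go.py
```

```text
t 13.32 p [0.528  0.0945 0.1253] yaw -0.0824 tilt [ 0.1075 -0.027 ] F [ 1.5 -1.2  0.9] M [-0.17  0.   -0.05] open 0.0213
```

Emit:
{"api": "drive_tool", "payload": {
  "plan": [
    {"dx":0,"dy":0,"dz":0.002,"roll":0,"claw":1},
    {"dx":0,"dy":0,"dz":0.002,"roll":0,"claw":1}
  ]
}}

```text
time_s: 13.48
eef_pos: [0.5284, 0.0944, 0.1209]
orientation: [0.011, 0.998, -0.042, 0.054]
wrist_force: [-0.2, -0.5, 0.8]
opening: 0.0211
```

```bash
python3 go.py
```

```text
t 13.48 p [0.5284 0.0944 0.1209] yaw -0.0824 tilt [ 0.1073 -0.027 ] F [-0.2 -0.5  0.8] M [-0.2   0.01 -0.05] open 0.0211
```

Emit:
{"api": "drive_tool", "payload": {
  "plan": [
    {"dx":-0.0003,"dy":0,"dz":0.002,"roll":0,"claw":1},
    {"dx":-0.0002,"dy":0,"dz":0.002,"roll":0,"claw":1}
  ]
}}

```text
time_s: 13.65
eef_pos: [0.5285, 0.0944, 0.1164]
orientation: [0.011, 0.998, -0.042, 0.054]
wrist_force: [0.3, -1.3, 1.2]
opening: 0.0211
```

```bash
python3 go.py
```

```text
t 13.65 p [0.5285 0.0944 0.1164] yaw -0.0824 tilt [ 0.1076 -0.0268] F [ 0.3 -1.3  1.2] M [-0.29 -0.09 -0.03] open 0.0211
```

Emit:
{"api": "drive_tool", "payload": {
  "plan": [
    {"dx":-0.0003,"dy":0,"dz":0.003,"roll":0,"claw":1},
    {"dx":-0.0002,"dy":0,"dz":0.002,"roll":0,"claw":1}
  ]
}}

```text
time_s: 13.82
eef_pos: [0.529, 0.0943, 0.1111]
orientation: [0.011, 0.998, -0.042, 0.055]
wrist_force: [0.5, -0.2, 2.7]
opening: 0.0217
```

```bash
python3 go.py
```

```text
t 13.82 p [0.529  0.0943 0.1111] yaw -0.0825 tilt [ 0.1084 -0.0267] F [ 0.5 -0.2  2.7] M [-0.3  -0.02  0.03] open 0.0217
```

Emit:
{"api": "drive_tool", "payload": {
  "plan": [
    {"dx":-0.0003,"dy":0,"dz":0.002,"roll":0,"claw":1},
    {"dx":-0.0002,"dy":0,"dz":0.002,"roll":0,"claw":1}
  ]
}}

```text
time_s: 13.98
eef_pos: [0.5292, 0.0943, 0.1068]
orientation: [0.011, 0.998, -0.042, 0.055]
wrist_force: [0.0, -1.9, 3.3]
opening: 0.0212
```

```bash
python3 go.py
```

```text
t 13.98 p [0.5292 0.0943 0.1068] yaw -0.0825 tilt [ 0.109  -0.0266] F [ 0.  -1.9  3.3] M [-0.25 -0.08 -0.03] open 0.0212
```

Nearly seated (34 mm in). Small steps until the shoulder touches.

Emit:
{"api": "drive_tool", "payload": {
  "plan": [
    {"dx":-0.0003,"dy":0,"dz":0.002,"roll":0,"claw":1},
    {"dx":-0.0001,"dy":0,"dz":0.001,"roll":0,"claw":1}
  ]
}}

```text
time_s: 14.15
eef_pos: [0.5298, 0.0942, 0.1039]
orientation: [0.011, 0.998, -0.042, 0.056]
wrist_force: [-0.8, -2.1, 15.4]
opening: 0.0211
```

```bash
python3 go.py
```

```text
t 14.15 p [0.5298 0.0942 0.1039] yaw -0.0827 tilt [ 0.1102 -0.0265] F [-0.8 -2.1 15.4] M [-0.65  0.25 -0.07] open 0.0211
```

Emit:
{"api": "drive_tool", "payload": {
  "plan": [
    {"dx":0,"dy":0,"dz":-0.0005,"roll":0,"claw":0.6},
    {"dx":0,"dy":0,"dz":0,"roll":0,"claw":0.6},
    {"dx":0,"dy":0,"dz":0,"roll":0,"claw":0.6}
  ]
}}

```text
time_s: 14.4
eef_pos: [0.5289, 0.0948, 0.1037]
orientation: [0.011, 0.998, -0.042, 0.055]
wrist_force: [-0.6, -0.1, 0.2]
opening: 0.0349
```

```bash
python3 go.py
```

```text
t 14.4 p [0.5289 0.0948 0.1037] yaw -0.0822 tilt [ 0.1087 -0.0261] F [-0.6 -0.1  0.2] M [0.07 0.17 0.02] open 0.0349
```

Lift straight up (world) and look.

Emit:
{"api": "drive_tool", "payload": {
  "plan": [
    {"dx":0.001,"dy":0,"dz":-0.015,"roll":0,"claw":0.55},
    {"dx":0.003,"dy":0,"dz":-0.03,"roll":0,"claw":0.55},
    {"dx":0.003,"dy":0,"dz":-0.04,"roll":0,"claw":0.55},
    {"dx":0,"dy":0.02,"dz":-0.03,"roll":0,"claw":0.55},
    {"dx":0,"dy":0.04,"dz":0,"roll":0,"claw":0.55}
  ]
}}

```text
time_s: 14.82
eef_pos: [0.515, 0.0456, 0.2205]
orientation: [0.009, 0.998, -0.034, 0.05]
wrist_force: [1.9, 0.5, 0.0]
opening: 0.0414
```

Emit:
{"api": "drive_tool", "payload": {
  "plan": [
    {"dx":-0.01,"dy":0.04,"dz":0,"roll":0,"claw":0.55},
    {"dx":-0.01,"dy":0.04,"dz":0,"roll":0,"claw":0.55},
    {"dx":-0.01,"dy":0.04,"dz":0,"roll":0,"claw":0.55},
    {"dx":0,"dy":0.02,"dz":0,"roll":0,"claw":0.55},
    {"dx":0,"dy":0,"dz":0,"roll":0,"claw":0.55}
  ]
}}

```text
time_s: 15.23
eef_pos: [0.4728, -0.1021, 0.2217]
orientation: [0.01, 0.998, -0.036, 0.052]
wrist_force: [-0.4, 0.5, 0.1]
opening: 0.0421
```

```bash
python3 go.py
python3 - <<'E'
from h import *
for n,(r,c) in dict(side=(150,200),top=(160,215)).items():
    p=ctrl.read_camera(n); save(p,n+'12.png'); a=cv2.imread('pics/'+n+'12.png'); cv2.imwrite('pics/'+n+'12c.png',cv2.resize(a[r:r+65,c:c+100],None,fx=8,fy=8,interpolation=cv2.INTER_CUBIC))
    for t in ['pin','fork']: print(n,t,[(round(d['p'],2),np.round(d['extent'],1).tolist(), atz(p,*d['extent'][:2],.107).round(4).tolist()) for d in ctrl.spot_in(p,t)[:2]])
E
```

```text
t 15.23 p [ 0.4728 -0.1021  0.2217] yaw -0.0708 tilt [ 0.1037 -0.0229] F [-0.4  0.5  0.1] M [0.02 0.18 0.01] open 0.0421
side pin [(0.52, [249.1, 178.5, 9.1, 10.2], [0.5316, 0.0871, 0.107])]
side fork []
top pin [(0.58, [250.4, 198.0, 5.3, 5.8], [0.5296, 0.0995, 0.107])]
top fork [(0.61, [238.1, 198.2, 19.1, 9.0], [0.5294, 0.1387, 0.107])]
```

View pics/side12c.png

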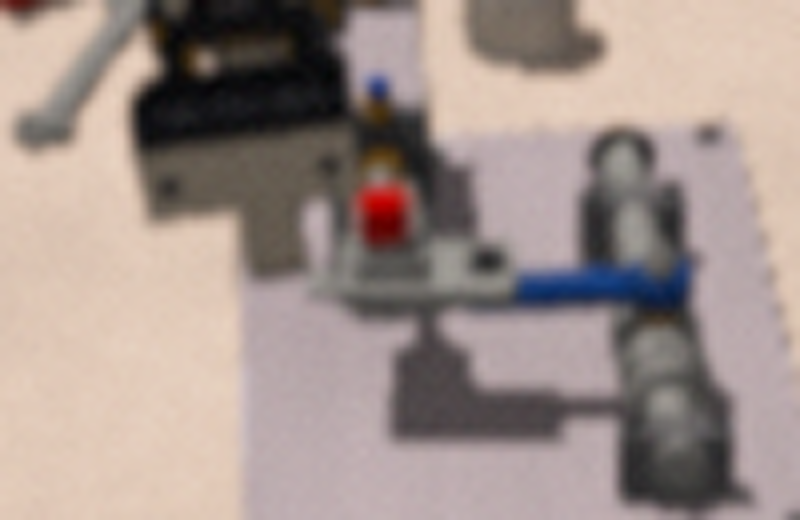

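View pics/top12c.png

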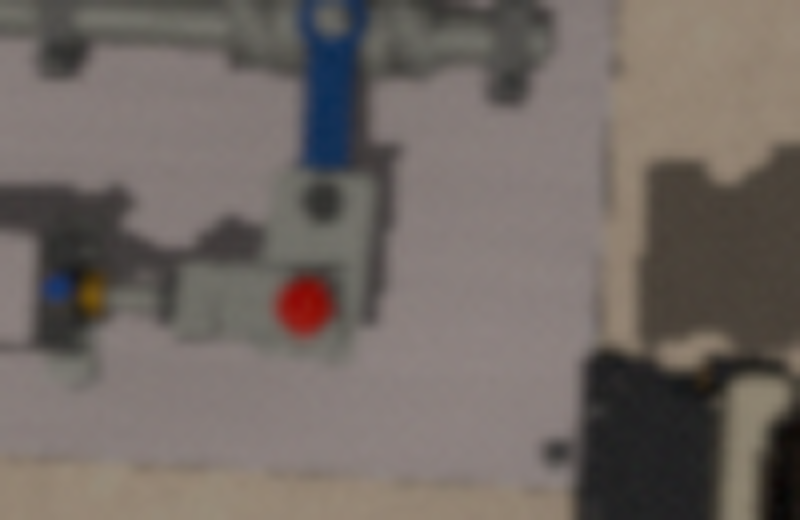

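Run:
```python
from h import *
from scipy.optimize import least_squares
P=[ctrl.read_camera(n) for n in ['top','side']]; us=[]
for p,(c0,r0) in zip(P,[(253,198),(247,176)]):
    i=p['image'].astype(float); m=(i[...,0]>90)&(i[...,1]<.5*i[...,0])&(i[...,2]<.5*i[...,0]); k=np.zeros_like(m); k[r0-12:r0+12,c0-12:c0+12]=1; ys,xs=np.nonzero(m&k); us.append((xs.mean(),ys.mean()))
s=least_squares(lambda X:np.concatenate([proj(p,X)[0]-u for p,u in zip(P,us)]),[.53,.09,.1]); print(us,s.x,s.fun)
ctrl.finish_job()
```

```text
[(np.float64(252.75675675675674), np.float64(197.6216216216216)), (np.float64(247.45945945945945), np.float64(175.9189189189189))] [0.52869539 0.09199581 0.11486697] [-0.03327695  0.54240261  0.58764033 -0.04306289]
the job is handed in; nothing more can be done
```

The red pin is through the upper ear, the eye and the lower ear, and the job is handed in at about 15 s of the 67 s. No verdict was reported.

**What I did:** I swung the handle about 0.5 rad by gripping the bar. In the side picture, light showed through the fork hole and the eye, so I did not shift the fork. I then took the red pin and felt for the hole on top of the upper ear. The first touches landed beside the hole, and the highest force I read there was about 30 N, under the 40 N limit. Once in, the pin went through at 3 N or less. The head met the fork at about 15 N, and I opened the gripper and withdrew.

**Last checks:**
- **Depth:** the tool went down 37 mm from first touch on the ear, against a 38 mm shank.
- **Pictures:** the red head sits on the fork, with the eye plate between the ears.
- **Height:** knob centre at z 0.115 m. The same measurement in the block, with the shoulder at 0.050 m, gave 0.071 m. That puts the shoulder at about 0.094 m against the fork's 0.095 m, which agrees within camera error.

**What disagreed or was not checked:**
- The two cameras differed by about 3 mm in x and more in y at the fork, so the final position rests on feel.
- The tool drifted to about 0.1 rad of tilt over the moves. I did not measure the pin's own tilt after letting go.
- I did not measure the other pins and the bench items again at the end. I felt no contact with any of them.

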